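Load the photometer and hold its enabling key half-way

ROBOT

A 7-joint arm with a two-finger parallel gripper is mounted at the origin on the work surface. World frame = base frame: x ahead of the robot, y to its left, z up, the work surface at z = 0. Lengths are in m, angles in rad, forces in N, time in s.
With the tool pointing down it reaches from about 0.425 to 0.925 m from the base axis. Payload 6.8 kg.
Tool frame: the origin (TCP) lies midway between the tips of the shut fingers; the grasp point (between the pads) lies 19 mm behind it (r.grip_depth is the distance from the TCP to the grasp point, in m); z points along the fingers, y is the line along which they close (so a half turn about z gives the same grasp; the last joint's range is limited). The gripper opens to 85 mm and grips with 20 to 120 N. Pads are 22 mm wide; open, the fingers measure 114 mm over their backs; the gripper's body (76 mm by 85 mm) begins 54 mm behind the grasp point. The pads swing forward as they close: fully open they stand 13 mm farther back than shut.
Start: joints at [1.069, 0.477, 0.022, 1.555, -0.011, 1.109, -0.083], TCP at [0.259, -0.623, 0.205] pointing down, gripper open.
Joint ranges: [-2.96, 2.96], [-0.34, 2.1], [-1.41, 1.46], [0.24, 2.44], [-1.37, 4.51], [0.17, 1.92], [-2.96, 2.96]. Speed limits (rad/s): [2.39, 2.39, 3.14, 3.14, 3.14, 3.14, 3.14].

INTERFACE

Orientations are given as a rotation vector (axis times angle).
In Python, from bench import telemetry, grab_frame, calibration, order, silhouettes, r gives the robot as it stands.
- The arm moves only by the tool apply_moves, never from a script. Its argument "moves" is a list of rows, each a list of 7 numbers: the turn, a rotation vector about the tool's x, y, z scaled (see below), then the shift along the tool's x, y, z scaled (see below), then the opening, from -1 (shut) to 1 (fully open). A call has exactly 8 rows; each row shifts and turns the commanded pose from where the row before left it, along the tool's axes as they then stand; what a row does not reach is not made up. The controller multiplies each number of a shift by 1000 mm and each number of a turn by 6 degrees. A row lasts 1/12 s, in which the tool goes at most 41.7 mm and 7.16 degrees, less where a joint would pass 70% of its speed; a pose out of reach is approached as far as the arm can. A call with a number of a shift or a turn outside -1 to 1 is refused whole. A call with a gripper value outside its range is refused whole. The fingers move at their own pace and stop on an object; "grip_force" is the grip in N (left out, the last holds). Time passes only in rows, so rows that do not move let the fingers close, or fill a call up. It gives the time, the measured TCP pose, the force, the opening and the grip force at its end, in the units of the state.
- telemetry.get_obs(): the state, without advancing time (a new reading comes with each control period).
- grab_frame(name): name is "scene" or "top" or "wrist"; returns the picture (480x640x3 uint8, blue, green, red); there is no depth.
- calibration(name): a dict with "fx", "fy", "cx", "cy" (pixels), "world_from_camera" (4x4, takes a point from camera to world coordinates); the wrist camera has in their place "mount" (4x4, takes a point from camera to tool coordinates, whose origin is the TCP and whose axes are the flange's). Camera axes: x right, y down, z forward; pixel columns grow to the right and rows downward; lengths in m; the calibration is good to about 2 mm. A picture is of the moment at which its call begins: read the wrist's pose just before it. calibration takes no time and is no camera call.
- order.hand_in(): hands the job in; it is judged then, once.
Trained networks look in the newest picture that a camera, given by its name, has taken for a name from the list of things; names that differ only in an ending like _2 or _b are one class to them, and where a whole thing is asked for, a point or a joint stands for the part that bears it (a point fixed in the world has none). Each returns a list of dicts, best first, with "p" (0 to 1); they miss things now and then, are a little off and sometimes report something else, mostly with a low value. They report only what shows in the picture. A call takes as long as a camera call. They do not tell look-alikes from the thing itself.
- silhouettes(thing, camera): "mask" (480x640 bool, what is visible of it) and "extent" ([centre column, centre row, width, height] in pixels, round what is visible of it).
The state is a dict: "clock": time; "joints": joint angles; "qvel": joint speeds; "tau": joint torques, N m; "tcp_pos": TCP position; "orientation": TCP orientation; "contact_force": force on the tool from outside, world axes, zero at the start; "moment": the same for the moment, N m; "grip_width": finger opening in m; "gripper_force": force on a finger pad.
Only numpy, scipy, OpenCV 4.12 (cv2) and the standard library are available. Lean on these libraries where they do the work, as an engineer would, in place of code of your own. Each camera call takes 0.05 s, during which the arm holds its last target. There are 200 camera calls.

TASK

Stand the square sample cell upright in the photometer's square nest and the round vial in its round nest, both pushed fully home and let go, without knocking either over. Only then press the sprung enabling key with the fingertips to half its travel, so that its cap is level with the two steel cheeks beside it, never down to the bottom, and finish while still holding it there: do not let go. Leave the other things on the bench where they are.

Things in the scene. Friction and masses are not known exactly. Their poses are not given: they have to be found in the camera images.
- cell: Square sample cell, brown glass with a black cap: an upright block 25 x 25 mm, 75 mm tall (cap = top 17 mm, same width), 90 g nominal (varies). Loose, standing on the bench left of the photometer. Origin: centre of its underside; z up; x and y square to its side faces.
- vial: Round sample vial, brown glass with a black cap: upright cylinder 30 mm diameter, 75 mm tall (cap = top 17 mm, same diameter), 90 g nominal (varies). Loose, standing on the bench left of the photometer; which of the two samples is nearer the robot varies. Origin: centre of its underside; z up.
- reader: White photometer, fixed, origin at bench height: a flat deck 20 mm thick with two nest blocks on it, and behind it (from 10 to 100 mm along its +x) a housing 85 mm high; 200 mm wide (y) over all, deck and housing reaching from -120 to +100 mm in x. Turned a little (yaw varies).
- nest_square: Aluminium nest block 75 x 75 x 30 mm with a square pocket 28 x 28 mm, 24 mm deep, sides parallel to the block, 2 mm chamfer. Fixed on the deck, 70 mm towards the robot (-x) from the photometer's origin and 45 mm to its left or right (varies), at its yaw. Origin: centre of the block's underside, 20 mm above the bench; pocket floor 6 mm, mouth 30 mm above it. The vial does not fit in.
- nest_round: Aluminium nest block with the round pocket, as the other one and beside it (centres 90 mm apart), but with a round pocket 33 mm in diameter, 24 mm deep. Origin: centre of the block's underside (20 mm above the bench); pocket floor 6 mm and mouth 30 mm above the origin. The square cell does not fit in.
- key_unit: Enabling key unit, fixed right of the photometer: grey box 90 (x) x 100 (y) x 45 mm high, a black plunger cap on its middle and two steel guard cheeks (34 x 8 mm) 40 mm either side of the plunger along y; the cheeks' tops are 73 mm above the bench, level with the cap's top face at half travel. Origin: centre of its underside, on the plunger's axis, at bench height. Yaw varies.
- key_top (a point): Centre of the top face of the plunger's cap (36 mm diameter, 10 mm thick); it moves with the cap: 85 mm above the bench released, 73 mm at half travel, 61 mm at the bottom.
- key (a joint): How far the plunger is pressed straight down, in m: 0 released, 0.012 half-way (the place to hold), 0.024 at the bottom. It springs back by itself: it needs about 2.4 N to start, 6 N half-way, 9.6 N at the bottom.
- brown_bottle: Bystander, loose: small closed brown glass bottle with a white cap, 52 mm diameter, 95 mm tall, left of the samples. Origin: centre of its underside.
- beaker: Bystander, loose: empty glass beaker, 64 mm diameter, 80 mm tall, behind and left of the photometer. Origin: centre of its underside.
- petri_dish: Bystander, loose: flat round glass dish, 84 mm diameter, 15 mm high, near the robot on the left. Origin: centre of its underside.
- stopper: Bystander, loose: small black rubber stopper, 20 mm diameter, 12 mm high, lying between the two samples. Origin: centre of its underside.
- jar: Bystander, loose: squat white plastic jar, 52 mm diameter, 70 mm tall, beyond the key unit. Origin: centre of its underside.
- weight: Bystander, loose: steel calibration weight with a small knob, 28 mm diameter, 36 mm high, near the robot on the right. Origin: centre of its underside.
- spatula: Bystander, loose: flat steel laboratory spatula 171 mm long, 14 mm wide at most, 4 mm thick, lying crosswise beyond the key unit, on the right. Origin: underside, near its middle.
Things that resemble listed ones, but are neither listed nor needed, are in the scene too. Leave any blue look-alike of the cell alone. What is shaped like the vial but green is not meant.

How it is judged:
On the way, in this order (a step that is already met when the one before it is completed fails the run):
1. the cell stands fully home in the square nest and the vial in the round nest, both let go, with the key still released (z of cell in the frame of nest_square between 0.003 and 0.0095 m and horizontal distance between cell and nest_square below 0.005 m and angle between each of cell, vial's own z axis and vertical below 0.1 rad and z of vial in the frame of nest_round between 0.003 and 0.0095 m and horizontal distance between vial and nest_round below 0.005 m and contact force between the fingers and cell below 0.2 N and contact force between the fingers and vial below 0.2 N and value of joint key below 0.004 m), for 0.2 s.
2. the fingertips hold the key half-way down (value of joint key between 0.0085 and 0.0155 m and contact force between the fingers and key_unit above 1.5 N), for 0.3 s.
At the end, for the whole second after the job is handed in: Cell and vial stand upright (within 0.1 rad) on the floors of their own nests (underside within 3.5 mm of the pocket floor, within 5 mm of the nest's axis), let go, and the fingertips hold the key pressed 12 mm, give or take 3.5 mm, with at least 1.5 N, through the last second (all of step 2 and z of cell in the frame of nest_square between 0.003 and 0.0095 m and horizontal distance between cell and nest_square below 0.005 m and angle between each of cell, vial's own z axis and vertical below 0.1 rad and z of vial in the frame of nest_round between 0.003 and 0.0095 m and horizontal distance between vial and nest_round below 0.005 m and contact force between the fingers and cell below 0.2 N and contact force between the fingers and vial below 0.2 N); the arm keeps its last pose, push and grip.
It fails at once if the key is pushed down to the bottom (beyond 21 mm) (value of joint key above 0.021 m).
It fails at once if the key is pressed before both samples are seated (value of joint key above 0.006 m and not (z of cell in the frame of nest_square between 0.003 and 0.0095 m and horizontal distance between cell and nest_square below 0.005 m and angle between each of cell, vial's own z axis and vertical below 0.1 rad and z of vial in the frame of nest_round between 0.003 and 0.0095 m and horizontal distance between vial and nest_round below 0.005 m)).
It fails at once if a sample is knocked over (angle between any of cell, vial's own z axis and vertical above 0.8 rad).
It fails at once if a bystander is moved by more than 30 mm (distance of any of brown_bottle, beaker, petri_dish, stopper, jar, weight, spatula from where it was at the start of the episode above 0.03 m).
It also fails if it takes over 69 s, if anything falls off the work surface, if the arm or the gripper's body presses on something with over 40 N, if the wrist force passes 120 N, or if a joint passes its speed limit or range.

## Working session

There is one attempt and no reset: what is moved stays moved. The work goes in short steps, Python scripts to look and compute and a tool call to move; the robot and the scene stay as the last step left them, time stands still between calls to the robot, and variables do not carry over. Pictures are saved under pics/ and viewed, at most 10 in all, crops included, and the job is handed in when it is done.

Besides the shell and the picture viewer there is one more tool, called after ">>>" as name(argument=value, ...), one argument or row to a line, values as JSON. apply_moves: Moves the arm, as the interface text tells. Its arguments: {"type":"object","properties":{"moves":{"type":"array"},"grip_force":{"type":"number"}},"required":["moves"]}

```bash
mkdir -p pics; ls
cat > h.py <<'E'
import numpy as np,cv2
from scipy.spatial.transform import Rotation as R
from bench import telemetry, grab_frame, calibration, order, silhouettes, r
def cam(name):
    c=calibration(name)
    if 'world_from_camera' in c: return c,np.array(c['world_from_camera'])
    o=telemetry.get_obs();T=np.eye(4);T[:3,:3]=R.from_rotvec(o['orientation']).as_matrix();T[:3,3]=o['tcp_pos']
    return c,T@np.array(c['mount'])
def pix2(c,T,uv,z):
    uv=np.atleast_2d(uv).astype(float)
    d=np.c_[(uv[:,0]-c['cx'])/c['fx'],(uv[:,1]-c['cy'])/c['fy'],np.ones(len(uv))]@T[:3,:3].T
    o=T[:3,3]; return o+d*((z-o[2])/d[:,2])[:,None]
def proj(c,T,P):
    p=(np.atleast_2d(P)-T[:3,3])@T[:3,:3]
    return np.c_[p[:,0]/p[:,2]*c['fx']+c['cx'],p[:,1]/p[:,2]*c['fy']+c['cy']]
E
python3 - <<'E'
from h import *
o=telemetry.get_obs();print(o)
for n in("top","scene"):
    cv2.imwrite(f"pics/{n}0.png",grab_frame(n)); c,T=cam(n);print(n,c['fx'],c['cx'],c['cy'],T.round(3).tolist())
for t in "cell vial nest_square nest_round key_unit key_top reader stopper weight petri_dish brown_bottle beaker jar spatula".split():
    for n in ("top",):
        for d in silhouettes(t,n): print(t,n,round(d['p'],2),np.round(d['extent'],1))
E
```

```text
pics
{'clock': 0.0, 'joints': array([ 1.06887503,  0.47780992,  0.02229095,  1.55646878, -0.01151473,
        1.10928957, -0.08310845]), 'qvel': array([-0.00102724, -0.00068061, -0.00093531,  0.00022811,  0.00028015,
       -0.00051403,  0.00036482]), 'tau': array([-7.58871756e-04, -5.96462774e+01,  1.60784885e+00, -2.81205118e+01,
        1.24314669e-02,  9.21632949e-03,  5.04914578e-05]), 'tcp_pos': array([ 0.258777  , -0.62272284,  0.20441091]), 'orientation': array([-3.07911263e+00, -6.14349492e-01,  7.24822406e-04]), 'contact_force': array([ 0.24588334,  0.37956067, -1.06026595]), 'moment': array([ 0.01841094, -0.02857803, -0.00369192]), 'gripper_force': 0.0, 'grip_width': 0.08541999351256876}
top 445.7326933929331 323.58347095678334 243.0919280688985 [[0.013, -0.991, 0.136, 0.367], [-1.0, -0.012, 0.007, 0.026], [-0.005, -0.136, -0.991, 1.193], [0.0, 0.0, 0.0, 1.0]]
scene 515.966733690822 317.8766484848117 232.71760035117123 [[0.293, 0.718, -0.631, 1.217], [0.956, -0.219, 0.194, -0.189], [0.001, -0.66, -0.751, 0.883], [0.0, 0.0, 0.0, 1.0]]
cell top 0.75 [228.9 217.8  15.1  15.5]
cell top 0.6 [202.9 223.2  13.5  13.2]
vial top 0.79 [184.9 280.8  21.3  10.5]
nest_square top 0.98 [328.4 255.2  25.7  29.7]
nest_round top 0.68 [363.9 253.9  33.2  30.9]
key_unit top 0.95 [472.4 262.1  45.6  41.1]
key_top top 0.68 [265.6 318.9  35.7  34.5]
key_top top 0.55 [479.5 257.6  11.3  14.5]
reader top 0.74 [344.  229.1  79.8  91.2]
stopper top 0.41 [223.8 247.8   9.4   7.6]
stopper top 0.3 [260.5 171.1  25.4  26.2]
petri_dish top 0.73 [266.8 319.   33.9  32.7]
brown_bottle top 0.82 [164.2 247.3  24.   22.8]
brown_bottle top 0.31 [472.4 260.   45.3  39.8]
beaker top 0.59 [261.6 170.   25.3  32.2]
beaker top 0.58 [478.9 259.4  18.3  13.8]
jar top 0.79 [433.2 189.2  23.   25.1]
jar top 0.6 [261.5 172.8  23.8  29.1]
spatula top 0.53 [225.4 247.6   8.3   8.7]
```

View pics/top0.png

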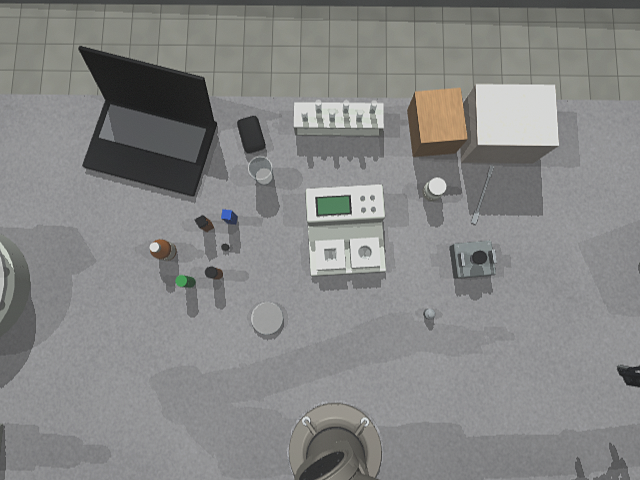

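View pics/scene0.png

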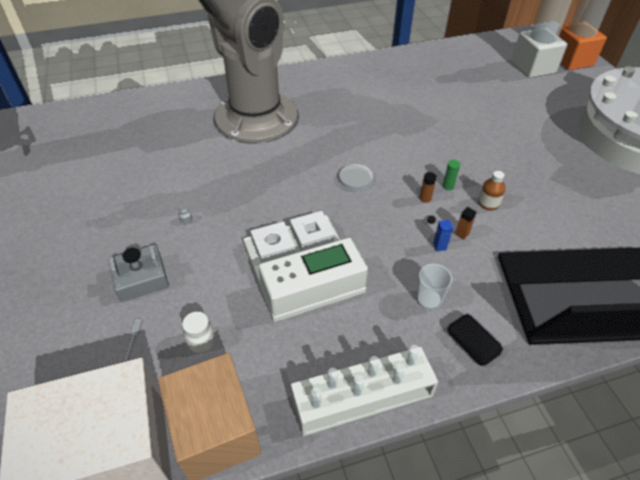

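Brown candidates are (203,222), square-looking, and (212,272), round-looking. The look-alikes are blue at (229,216) and green at (185,281). The square nest is at (330,254), the round nest at (365,253), and the key at (479,257). The close crop below is to confirm which brown one is which.

Run:
```python
from h import *
im=cv2.imread("pics/top0.png");s=cv2.imread("pics/scene0.png")
a=cv2.resize(im[195:295,140:260],(720,600),interpolation=cv2.INTER_CUBIC)[:, :400]
a=cv2.resize(im[200:295,150:245],(400,400),interpolation=cv2.INTER_CUBIC)
b=cv2.resize(s[150:260,400:510],(400,400),interpolation=cv2.INTER_CUBIC)
cv2.imwrite("pics/crop1.png",np.hstack([a,b]))
c,T=cam("top")
for n,uv,z in [("cell",(203,222),.07),("vial",(211,272),.075),("blue",(229,215),.075),("green",(182,282),.075),("nsq",(330,254),.05),("nrd",(365,253),.05),("key",(479,257),.085),("bottle",(156,249),.095),("stopper",(225,247),.012),("petri",(267,318),.01),("weight",(430,314),.03),("jar",(437,185),.07),("hous",(344,190),.085)]:
    print(n,pix2(c,T,uv,z)[0].round(3))
w=calibration("wrist");print(w)
o=telemetry.get_obs();print(R.from_rotvec(o['orientation']).as_matrix().round(3))
```

```text
cell [0.572 0.344 0.07 ]
vial [0.444 0.316 0.075]
blue [0.591 0.277 0.075]
green [0.418 0.388 0.075]
nsq [0.496 0.017 0.05 ]
nrd [ 0.5   -0.073  0.05 ]
key [ 0.489 -0.354  0.085]
bottle [0.498 0.451 0.095]
stopper [0.516 0.298 0.012]
petri [0.33 0.18 0.01]
weight [ 0.346 -0.242  0.03 ]
jar [ 0.677 -0.257  0.07 ]
hous [ 0.657 -0.016  0.085]
{'fx': 335.20294914740765, 'fy': 335.20294914740765, 'cx': 323.68507421502187, 'cy': 240.0347068084333, 'mount': array([[ 1.09979997e-04, -9.63190384e-01, -2.68820146e-01,
         6.69425053e-02],
       [ 9.99999396e-01,  3.99997713e-04, -1.02408255e-03,
        -9.82866223e-04],
       [ 1.09391391e-03, -2.68819871e-01,  9.63189846e-01,
        -1.68735022e-01],
       [ 0.00000000e+00,  0.00000000e+00,  0.00000000e+00,
         1.00000000e+00]])}
[[ 0.923  0.384  0.   ]
 [ 0.384 -0.923 -0.   ]
 [ 0.     0.    -1.   ]]
```

View pics/crop1.png

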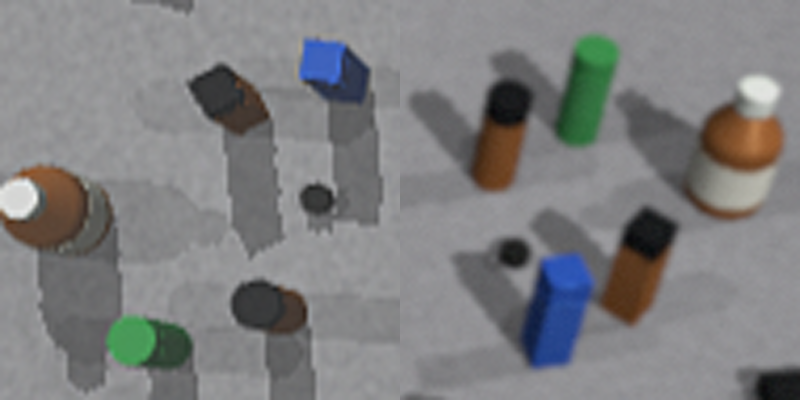

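The crop confirms it: the brown square one with the angular black cap is at top pixel (202,221), and the brown round one at (211,272). Next I move over the key for a close look on the way.

>>> apply_moves(
  moves=[
    [0,0,0.94,0.03,-0.02,0,1],
    [0,0,0.94,0.03,-0.02,0,1],
    [0,0,0.94,0.03,-0.02,0,1],
    [0,0,0.94,0.03,-0.02,0,1],
    [0,0,0,0.03,-0.028,0,1],
    [0,0,0,0.03,-0.028,0,1],
    [0,0,0,0.03,-0.028,0,1],
    [0,0,0,0.0,0.0,0,1],
  ],
)

```text
clock: 1.47
tcp_pos: [0.454, -0.4243, 0.2055]
orientation: [-3.137, -0.021, -0.007]
contact_force: [1.7, 1.7, -0.5]
grip_width: 0.0852
gripper_force: 0.0
```

Run:
```python
from h import *
o=telemetry.get_obs();c,T=cam("wrist");im=grab_frame("wrist");print(o['tcp_pos'],o['orientation'],o['qvel'].round(2))
cv2.imwrite("pics/w1.png",im);np.save("w1.npy",T)
for t,z in(("key_top",.085),("key_unit",.045),("weight",.03),("nest_round",.05),("nest_square",.05)):
    for d in silhouettes(t,"wrist"): 
        print(t,d['p'],np.round(d['extent'],1),pix2(c,T,d['extent'][:2],z).round(4))
```

```text
[ 0.45403158 -0.42432253  0.20552487] [-3.1373022  -0.02110988 -0.00730794] [0.06 0.   0.08 0.01 0.03 0.   0.1 ]
key_top 0.56 [245.1 190.1  39.8  42.4] [[ 0.484  -0.3549  0.085 ]]
key_unit 0.87 [253.2 179.8 118.1  96.9] [[ 0.4891 -0.3538  0.045 ]]
key_unit 0.43 [169.  301.4  34.2  31.3] [[ 0.3585 -0.2577  0.045 ]]
weight 0.62 [169.8 299.9  29.3  31.5] [[ 0.353  -0.2512  0.03  ]]
nest_round 0.74 [ 15.5 161.2  29.3  79.6] [[ 0.5039 -0.1302  0.05  ]]
nest_round 0.6 [254.7 180.8 115.2  99.2] [[ 0.4887 -0.3563  0.05  ]]
```

View pics/w1.png

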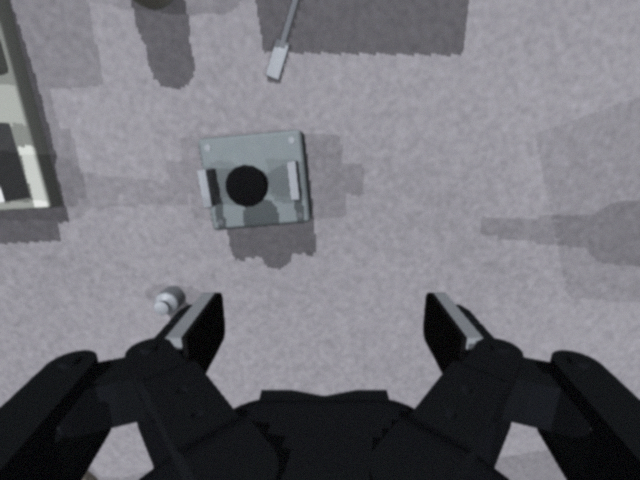

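The view shows the cap at (247,186), cheeks at (207,187) and (294,181), and the weight at (170,300). Next stop is over the nests.

>>> apply_moves(
  moves=[
    [0,0,0,0,-0.04,0,1],
    [0,0,0,0,-0.04,0,1],
    [0,0,0,0,-0.04,0,1],
    [0,0,0,0,-0.04,0,1],
    [0,0,0,0,-0.04,0,1],
    [0,0,0,0,-0.04,0,1],
    [0,0,0,0,-0.04,0,1],
    [0,0,0,-0.02,-0.04,0,1],
  ],
)

```text
clock: 2.43
tcp_pos: [0.4287, -0.1145, 0.206]
orientation: [-3.141, 0.001, -0.005]
contact_force: [0.7, 0.7, 0.8]
grip_width: 0.0856
gripper_force: 0.0
```

>>> apply_moves(
  moves=[
    [0,0,0,0,-0.04,0,1],
    [0,0,0,0,-0.03,0,1],
    [0,0,0,0,0,0,1],
    [0,0,0,0,0,0,1],
    [0,0,0,0,0,0,1],
    [0,0,0,0,0,0,1],
    [0,0,0,0,0,0,1],
    [0,0,0,0,0,0,1],
  ],
)

```text
clock: 3.1
tcp_pos: [0.4266, -0.0471, 0.2053]
orientation: [3.142, -0.004, -0.0]
contact_force: [0.0, -0.1, 0.3]
grip_width: 0.0853
gripper_force: 0.0
```

Run:
```python
from h import *
o=telemetry.get_obs();c,T=cam("wrist");im=grab_frame("wrist");print(o['tcp_pos'],o['orientation'],o['qvel'].round(2))
cv2.imwrite("pics/w2.png",im);np.save("w2.npy",T)
for t,z in(("nest_round",.05),("nest_square",.05)):
    for d in silhouettes(t,"wrist"): 
        m=d['mask'].astype(np.uint8);rc=cv2.minAreaRect(cv2.findNonZero(m))
        print(t,d['p'],np.round(d['extent'],1),pix2(c,T,d['extent'][:2],z).round(4),'\n',pix2(c,T,cv2.boxPoints(rc),z)[:,:2].round(4).tolist(),pix2(c,T,rc[0],z).round(4))
```

```text
[ 0.42663633 -0.04711298  0.20528633] [ 3.14151419e+00 -3.85540793e-03 -3.57056992e-04] [-0.01 -0.   -0.01  0.   -0.   -0.   -0.  ]
nest_round 0.57 [349.6 136.   88.9  87.2] [[ 0.5024 -0.0705  0.05  ]] 
 [[0.5352, -0.0304], [0.5401, -0.1048], [0.465, -0.1146], [0.4594, -0.0352]] [[ 0.5012 -0.0712  0.05  ]]
nest_round 0.38 [288.4 100.5 261.7 200.9] [[ 0.533  -0.0149  0.05  ]] 
 [[0.6115, 0.0935], [0.6109, -0.1256], [0.4448, -0.1378], [0.4454, 0.1163]] [[ 0.5343 -0.0137  0.05  ]]
nest_square 0.74 [254.4 144.2  91.2  84.6] [[0.4953 0.0179 0.05  ]] 
 [[0.528, 0.0583], [0.5337, -0.0184], [0.4588, -0.0231], [0.4522, 0.0588]] [[0.4944 0.0188 0.05  ]]
```

View pics/w2.png

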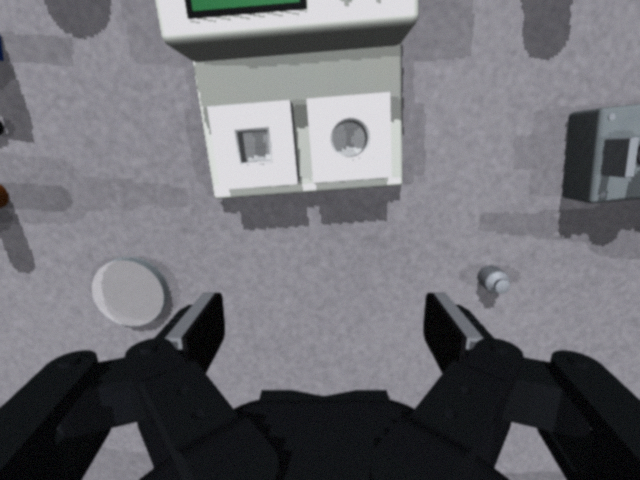

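The square pocket is at (253,146) and the round pocket at (350,137), both clearly seen. I'll measure their tops precisely.

Run:
```python
from h import *
im=cv2.imread("pics/w2.png");T=np.load("w2.npy");c=calibration("wrist")
g=im.min(axis=2);print(g[110,250],g[140,310],g[60,300],g[190,300],g[190,350],g[100,350])
m=((g>215)*255).astype(np.uint8)[85:200,190:410]
m=cv2.morphologyEx(m,cv2.MORPH_OPEN,np.ones((5,5)))
n,L,S,C=cv2.connectedComponentsWithStats(m)
for i in range(1,n):
    if S[i,4]<2000: continue
    cs,_=cv2.findContours((L==i).astype(np.uint8),cv2.RETR_EXTERNAL,cv2.CHAIN_APPROX_NONE)
    W=pix2(c,T,cs[0][:,0]+[190,85],.05)[:,:2].astype(np.float32)
    rc=cv2.minAreaRect(W*1000);print(S[i],rc)
    cs,_=cv2.findContours(((L==i)==0).astype(np.uint8),cv2.RETR_LIST,cv2.CHAIN_APPROX_NONE)
    for k in cs:
        if 300<cv2.contourArea(k)<3000:
            W=pix2(c,T,k[:,0]+[190,85],.05)[:,:2].astype(np.float32);print(' hole',cv2.minAreaRect(W*1000),W.mean(0))
# deck/ key from w1
```

```text
219 211 130 145 85 221
[ 119    9   82   87 5017] ((500.376953125, -71.05537414550781), (72.21492767333984, 73.75175476074219), 3.7948477268218994)
 hole ((501.4891357421875, -70.58012390136719), (37.50437927246094, 37.18714904785156), 56.57145690917969) [ 0.5005375  -0.07098196]
[  20   17   86   93 5043] ((490.35772705078125, 21.646038055419922), (78.66273498535156, 77.76678466796875), 3.982968330383301)
 hole ((493.54949951171875, 18.76228141784668), (35.44932556152344, 35.07135772705078), 4.017295837402344) [0.49455392 0.01875386]
```

>>> apply_moves(
  moves=[
    [0,0,0,0.005,-0.04,0,1],
    [0,0,0,0.005,-0.04,0,1],
    [0,0,0,0.005,-0.04,0,1],
    [0,0,0,0.005,-0.04,0,1],
    [0,0,0,0.0,-0.04,0,1],
    [0,0,0,0.0,-0.04,0,1],
    [0,0,0,0,-0.04,0,1],
    [0,0,0,0,-0.04,0,1],
  ],
)

```text
clock: 3.92
tcp_pos: [0.4465, 0.2758, 0.2054]
orientation: [3.142, -0.001, 0.0]
contact_force: [1.2, -0.4, 1.1]
grip_width: 0.0854
gripper_force: 0.0
```

>>> apply_moves(
  moves=[
    [0,0,0,0,-0.02,0,1],
    [0,0,0,0,0,0,1],
    [0,0,0,0,0,0,1],
    [0,0,0,0,0,0,1],
    [0,0,0,0,0,0,1],
    [0,0,0,0,0,0,1],
    [0,0,0,0,0,0,1],
    [0,0,0,0,0,0,1],
  ],
)

```text
clock: 4.58
tcp_pos: [0.447, 0.2933, 0.2055]
orientation: [3.141, -0.002, 0.001]
contact_force: [-1.0, 0.3, -0.9]
grip_width: 0.0851
gripper_force: 0.0
```

Run:
```python
from h import *
o=telemetry.get_obs();c,T=cam("wrist");im=grab_frame("wrist");print(o['tcp_pos'],o['orientation'],o['qvel'].round(2))
cv2.imwrite("pics/w3.png",im);np.save("w3.npy",T)
for t,z in(("cell",.075),("vial",.075)):
    for d in silhouettes(t,"wrist"): 
        m=d['mask'];print(t,d['p'],np.round(d['extent'],1),pix2(c,T,d['extent'][:2],z).round(4),im[m].mean(0).round())
```

```text
[0.44696133 0.29327021 0.20553319] [ 3.14138071e+00 -2.04689572e-03  5.54010725e-04] [-0.01  0.   -0.   -0.   -0.    0.   -0.  ]
cell 0.96 [258.5  78.   51.6  51.4] [[0.5675 0.3471 0.075 ]] [30. 31. 35.]
cell 0.89 [333.9  57.   33.1  53.9] [[0.5829 0.2856 0.075 ]] [166.  71.  33.]
vial 0.6 [295.6 220.6  37.   40.9] [[0.4484 0.3196 0.075 ]] [30. 34. 41.]
vial 0.57 [228.9 242.6  50.1  47.4] [[0.4276 0.3821 0.075 ]] [ 57. 120.  38.]
vial 0.39 [581.8 109.1 113.9 217.9] [[0.5434 0.0782 0.075 ]] [150. 152. 149.]
```

View pics/w3.png

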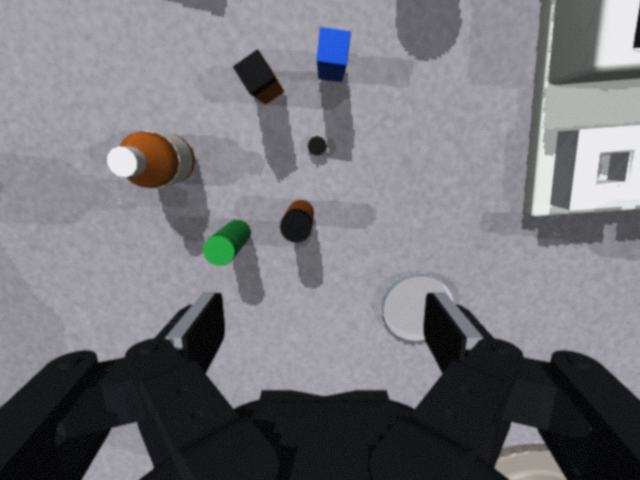

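The view shows the cell cap at (256,72), the blue look-alike at (334,50), the stopper at (317,146), the vial cap at (295,224) and the green one at (220,250). I'm going over the cell, turned to about 36°.

>>> apply_moves(
  moves=[
    [0,0,0,0.038,-0.017,0,1],
    [0,0,0,0.038,-0.017,0,1],
    [0,0,-1,0.038,-0.017,0,1],
    [0,0,-1,0,0,0,1],
    [0,0,-1,0,0,0,1],
    [0,0,-1,0,0,0,1],
    [0,0,-1,0,0,0,1],
    [0,0,-1,0,0,0,1],
  ],
)

```text
clock: 5.4
tcp_pos: [0.5607, 0.3451, 0.2051]
orientation: [2.985, 0.978, -0.001]
contact_force: [-0.0, 0.1, -0.4]
grip_width: 0.0853
gripper_force: 0.0
```

>>> apply_moves(
  moves=[
    [0,0,0,0,0,0.01,0.2],
    [0,0,0,0,0,0.01,0.2],
    [0,0,0,0,0,0,0.2],
    [0,0,0,0,0,0,0.2],
    [0,0,0,0,0,0,0.2],
    [0,0,0,0,0,0,0.2],
    [0,0,0,0,0,0,0.2],
    [0,0,0,0,0,0,0.2],
  ],
)

```text
clock: 6.07
tcp_pos: [0.5608, 0.3453, 0.1858]
orientation: [-2.988, -0.97, -0.001]
contact_force: [0.2, 0.3, -0.2]
grip_width: 0.0514
gripper_force: 0.0
```

```bash
cat >> h.py <<'E'
def look(thing,z,near):
    o=telemetry.get_obs();c,T=cam("wrist");im=grab_frame("wrist")
    Rm=R.from_rotvec(o['orientation']).as_matrix()
    print('tcp',o['tcp_pos'].round(4),'yaw',np.degrees(np.arctan2(Rm[1,0],Rm[0,0])).round(2),'tilt',Rm[:,2].round(3),'w',round(o['grip_width'],4))
    for d in silhouettes(thing,"wrist"):
        m=d['mask'].astype(np.uint8)
        p=pix2(c,T,d['extent'][:2],z)[0,:2]
        if np.hypot(*(p-near))<.04:
            cs,_=cv2.findContours(m,cv2.RETR_EXTERNAL,cv2.CHAIN_APPROX_NONE);k=max(cs,key=len)
            W=pix2(c,T,k[:,0],z)[:,:2].astype(np.float32)*1000
            print(thing,d['p'],p.round(4),'rect',cv2.minAreaRect(W),'tool rel',((np.r_[p,0]-o['tcp_pos'])@Rm)[:2].round(4))
    return im,c,T,o,Rm
E
python3 - <<'E'
from h import *
im,c,T,o,Rm=look("cell",.075,np.array([.5675,.347]))
cv2.imwrite("pics/w4.png",im[100:420,160:480]);np.save("w4.npy",T)
E
```

```text
tcp [0.5608 0.3453 0.1858] yaw 35.99 tilt [ 0.001  0.    -1.   ] w 0.0514
cell 0.65 [0.5755 0.3531] rect ((575.8434448242188, 353.084716796875), (33.41616439819336, 25.63120460510254), 31.259462356567383) tool rel [0.0163 0.0023]
```

View pics/w4.png

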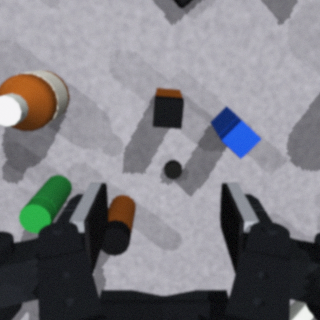

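The cell cap is at full-image (328,212), turned about 4–5° clockwise relative to the tool. I'll refine it from the black pixels.

Run:
```python
from h import *
im=cv2.imread("pics/w4.png");T=np.load("w4.npy");c=calibration("wrist")
m=(im.max(axis=2)<48).astype(np.uint8);m[:80]=0;m[140:]=0;m[:,:140]=0;m[:,200:]=0
cs,_=cv2.findContours(m,cv2.RETR_EXTERNAL,cv2.CHAIN_APPROX_NONE);k=max(cs,key=len)[:,0]+[160,100]
rc=cv2.minAreaRect(k.astype(np.float32));print(rc)
W=pix2(c,T,k,.075)[:,:2]
o=telemetry.get_obs();Rm=R.from_rotvec(o['orientation']).as_matrix()
print(cv2.minAreaRect(W.astype(np.float32)*1000))
a=np.radians(31.3);X=np.array([np.cos(a),np.sin(a)]);Y=np.array([np.sin(a),-np.cos(a)])
u,v=W@X,W@Y; print(u.min(),u.max(),v.min(),v.max(),np.percentile(u,[3,97]))
ctr=(u.min()+.0125)*X+(v.min()+v.max())/2*Y;print('centre',ctr.round(4),'tool rel',((np.r_[ctr,0]-o['tcp_pos'])@Rm)[:2].round(4))
h,s,v2=cv2.split(cv2.cvtColor(im,cv2.COLOR_BGR2HSV));print(im[90:132,168].tolist())
```

```text
((327.8426513671875, 211.7030487060547), (27.43011474609375, 29.496278762817383), 4.085616588592529)
((573.3201904296875, 351.99249267578125), (25.32159996032715, 23.082561492919922), 31.527511596679688)
0.6600655940468673 0.6854059812183081 -0.014493516954199981 0.00860526907990653 [0.66035709 0.68526707]
centre [0.5732 0.3519] tool rel [0.0139 0.0018]
[[41, 75, 125], [18, 57, 111], [25, 62, 116], [21, 61, 115], [18, 60, 110], [14, 49, 99], [22, 42, 75], [20, 29, 42], [19, 18, 23], [24, 21, 22], [28, 27, 23], [32, 28, 26], [26, 24, 21], [29, 26, 25], [30, 27, 25], [30, 25, 26], [31, 29, 28], [26, 27, 24], [29, 26, 24], [29, 28, 26], [32, 28, 26], [30, 25, 22], [28, 22, 25], [28, 23, 22], [27, 29, 26], [29, 24, 22], [29, 28, 23], [29, 25, 24], [27, 25, 21], [28, 22, 23], [30, 27, 26], [28, 29, 26], [25, 25, 22], [26, 25, 25], [22, 25, 21], [28, 24, 27], [36, 32, 33], [64, 62, 59], [102, 97, 97], [132, 126, 127], [155, 148, 151], [168, 160, 162]]
```

>>> apply_moves(
  moves=[
    [0,0,0,0.0135,0.0018,0,0.2],
    [0,0,0.76,0,0,0,0.2],
    [0,0,0,0,0,0.04,0.2],
    [0,0,0,0,0,0.04,0.2],
    [0,0,0,0,0,0.03,0.2],
    [0,0,0,0,0,0.02,0.2],
    [0,0,0,0,0,0.018,0.2],
    [0,0,0,0,0,0,0.2],
  ],
)

```text
clock: 6.83
tcp_pos: [0.5703, 0.3497, 0.0332]
orientation: [3.022, 0.851, -0.01]
contact_force: [-0.8, -0.5, 0.5]
grip_width: 0.0511
gripper_force: 0.0
```

>>> apply_moves(
  moves=[
    [0,0,0,0,0,0,-0.2],
    [0,0,0,0,0,0,-0.5],
    [0,0,0,0,0,0,-0.8],
    [0,0,0,0,0,0,-0.8],
    [0,0,0,0,0,0,-0.8],
    [0,0,0,0,0,0,-0.8],
    [0,0,0,0,0,0,-0.8],
    [0,0,0,0,0,0,-0.8],
  ],
  grip_force=25,
)

```text
clock: 7.5
tcp_pos: [0.5737, 0.3523, 0.0391]
orientation: [-3.023, -0.851, -0.004]
contact_force: [0.0, -0.6, 6.4]
grip_width: 0.0243
gripper_force: 28.0
```

Run:
```python
from h import *
o=telemetry.get_obs();Rm=R.from_rotvec(o['orientation']).as_matrix()
print(o['tcp_pos'],np.degrees(np.arctan2(Rm[1,0],Rm[0,0])),o['grip_width'],o['gripper_force'],o['contact_force'],o['joints'].round(2))
```

```text
[0.57369911 0.352316   0.03906946] 31.430064341217435 0.024327056332149946 28.017414808273315 [ 0.02047066 -0.5854895   6.37026369] [-0.32  0.7  -0.47  1.66  0.39  0.88 -1.97]
```

>>> apply_moves(
  moves=[
    [0,0,0,0,0,-0.02,-0.8],
    [0,0,0,0,0,-0.03,-0.8],
    [0,0,0,0,0,-0.035,-0.8],
    [0,0,0.9,0,0,-0.03,-0.8],
    [0,0,0.9,0,0,0,-0.8],
    [0,0,0.9,0,0,0,-0.8],
    [0,0,0.9,0,0,0,-0.8],
    [0,0,0.97,0,0,0,-0.8],
  ],
)

```text
clock: 8.17
tcp_pos: [0.5724, 0.3513, 0.1526]
orientation: [3.14, 0.103, -0.0]
contact_force: [-0.4, -0.3, -1.7]
grip_width: 0.0241
gripper_force: 27.2
```

>>> apply_moves(
  moves=[
    [0,0,0,-0.01,0.03,0,-0.8],
    [0,0,0,-0.01,0.039,0,-0.8],
    [0,0,0,-0.01,0.039,0,-0.8],
    [0,0,0,-0.01,0.039,0,-0.8],
    [0,0,0,-0.01,0.039,0,-0.8],
    [0,0,0,-0.01,0.039,0,-0.8],
    [0,0,0,-0.01,0.039,0,-0.8],
    [0,0,0,-0.01,0.03,0,-0.8],
  ],
)

```text
clock: 8.83
tcp_pos: [0.5125, 0.049, 0.1524]
orientation: [3.138, 0.106, -0.0]
contact_force: [0.6, -1.6, -0.1]
grip_width: 0.0245
gripper_force: 27.2
```

```bash
cat >> h.py <<'E'
def rel(p,yaw=None):
    o=telemetry.get_obs();Rm=R.from_rotvec(o['orientation']).as_matrix()
    y=np.degrees(np.arctan2(Rm[1,0],Rm[0,0]))
    print('tcp',o['tcp_pos'].round(4),'yaw',y.round(2),'tilt',Rm[:,2].round(4),'w',round(o['grip_width'],4),'F',o['contact_force'].round(2),'go',((np.array(p)-o['tcp_pos'])@Rm).round(4))
E
python3 -c "
from h import *
rel([.494,.0185,.065])"
```

```text
tcp [0.5125 0.049  0.1524] yaw 3.88 tilt [-3.0e-04 -1.4e-03 -1.0e+00] w 0.0245 F [ 0.57 -1.63 -0.07] go [-0.0205  0.029   0.0874]
```

>>> apply_moves(
  moves=[
    [0,0,0,-0.0085,0.012,0,-0.8],
    [0,0,0,-0.005,0.008,0.01,-0.8],
    [0,0,0,0,0,0.01,-0.8],
    [0,0,0,0,0,0.01,-0.8],
    [0,0,0,0,0,0,-0.8],
    [0,0,0,0,0,0,-0.8],
    [0,0,0,0,0,0,-0.8],
    [0,0,0,0,0,0,-0.8],
  ],
)

```text
clock: 9.5
tcp_pos: [0.5019, 0.0327, 0.1227]
orientation: [-3.139, -0.112, -0.001]
contact_force: [0.2, -0.4, -0.6]
grip_width: 0.0241
gripper_force: 27.2
```

Run:
```python
from h import *
rel([.494,.0185,.065])
c,T=cam("wrist");im=grab_frame("wrist");np.save("w5.npy",T)
# predicted pocket mouth outlines
a=np.radians(4.0);X=np.array([np.cos(a),np.sin(a),0]);Y=np.array([-np.sin(a),np.cos(a),0])
for ctr,hw,col in(((.494,.0185,.05),.016,(0,0,255)),((.494,.0185,.05),.0375,(0,255,0)),((.5005,-.071,.05),.0375,(0,255,0)),((.5005,-.071,.05),.0165,(0,0,255))):
    q=[np.array(ctr)+hw*(i*X+j*Y) for i,j in((1,1),(1,-1),(-1,-1),(-1,1))]
    cv2.polylines(im,[np.round(proj(c,T,q)*8).astype(int)],True,col,1,shift=3)
o=telemetry.get_obs();Rm=R.from_rotvec(o['orientation']).as_matrix()
cv2.imwrite("pics/w5.png",cv2.resize(im[100:400,140:540],(800,600)))
```

```text
tcp [0.5019 0.0327 0.1227] yaw 4.1 tilt [ 7.e-04  4.e-04 -1.e+00] w 0.0241 F [ 0.16 -0.37 -0.65] go [-0.009   0.0137  0.0577]
```

View pics/w5.png

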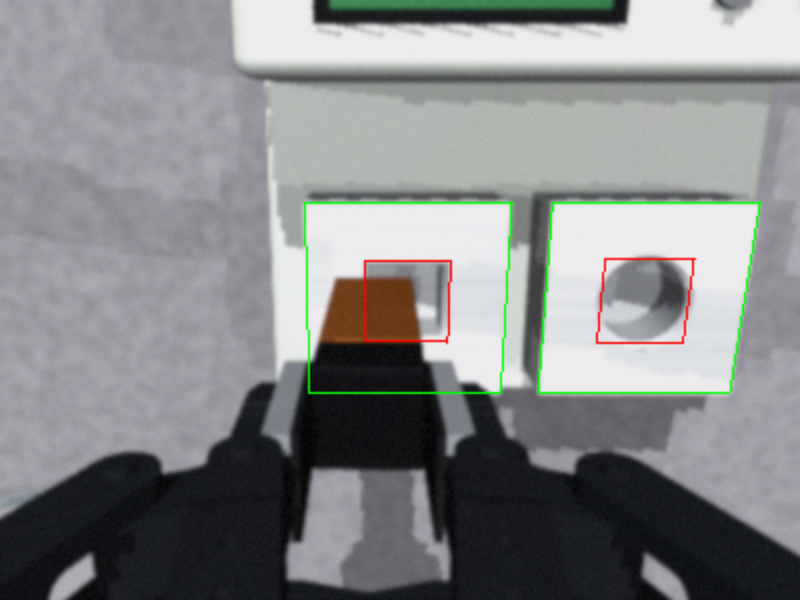

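Predicted block outlines match the picture. The square mouth shows at crop (365–447, 262–335) and the held cell's lower front edge at crop (333–415, 278). I'll compare that edge with where a centred cell would project.

Run:
```python
from h import *
c,T=cam("wrist");o=telemetry.get_obs();Rm=R.from_rotvec(o['orientation']).as_matrix()
P=[o['tcp_pos']+Rm@np.array([.0125,s*.0125,.039]) for s in(-1,1)]
print(proj(c,T,P))
W=pix2(c,T,[(306.5,239),(347.5,239)],o['tcp_pos'][2]-.039);print(((W-o['tcp_pos'])@Rm).round(4))
rel([.494,.0185,.065])
```

```text
[[305.40954383 234.21254123]
 [344.4499201  234.22472599]]
[[ 0.0093 -0.0118  0.039 ]
 [ 0.0093  0.0145  0.039 ]]
tcp [0.5019 0.0325 0.1228] yaw 4.08 tilt [ 8.e-04  3.e-04 -1.e+00] w 0.0243 F [ 0.64 -0.71 -2.29] go [-0.0089  0.0135  0.0578]
```

>>> apply_moves(
  moves=[
    [0,0,0,-0.006,0.0117,0,-0.8],
    [0,0,0,0,0,0.01,-0.8],
    [0,0,0,0,0,0.01,-0.8],
    [0,0,0,0,0,0.005,-0.8],
    [0,0,0,0,0,0,-0.8],
    [0,0,0,0,0,0,-0.8],
    [0,0,0,0,0,0,-0.8],
    [0,0,0,0,0,0,-0.8],
  ],
)

```text
clock: 10.22
tcp_pos: [0.4966, 0.02, 0.0976]
orientation: [-3.139, -0.111, -0.001]
contact_force: [0.6, -0.4, -1.1]
grip_width: 0.024
gripper_force: 27.2
```

Run:
```python
from h import *
rel([.494,.0185,.065])
c,T=cam("wrist");im=grab_frame("wrist");np.save("w6.npy",T);cv2.imwrite("pics/w6raw.png",im)
cv2.imwrite("pics/w6.png",cv2.resize(im[180:300,240:400],(800,600),interpolation=cv2.INTER_CUBIC))
o=telemetry.get_obs();Rm=R.from_rotvec(o['orientation']).as_matrix()
a=np.radians(4.0);X=np.array([np.cos(a),np.sin(a),0]);Y=np.array([-np.sin(a),np.cos(a),0])
q=[np.array((.494,.0185,.05))+.016*(i*X+j*Y) for i,j in((1,1),(1,-1),(-1,-1),(-1,1))]
print((proj(c,T,q)-[240,180])*5)
```

```text
tcp [0.4966 0.02   0.0976] yaw 4.04 tilt [ 6.e-04  2.e-04 -1.e+00] w 0.024 F [ 0.58 -0.43 -1.1 ] go [-0.0027  0.0013  0.0326]
[[314.31350616 249.08321507]
 [555.06293254 249.31382942]
 [549.81493689 474.508387  ]
 [318.0063752  474.26358006]]
```

View pics/w6.png

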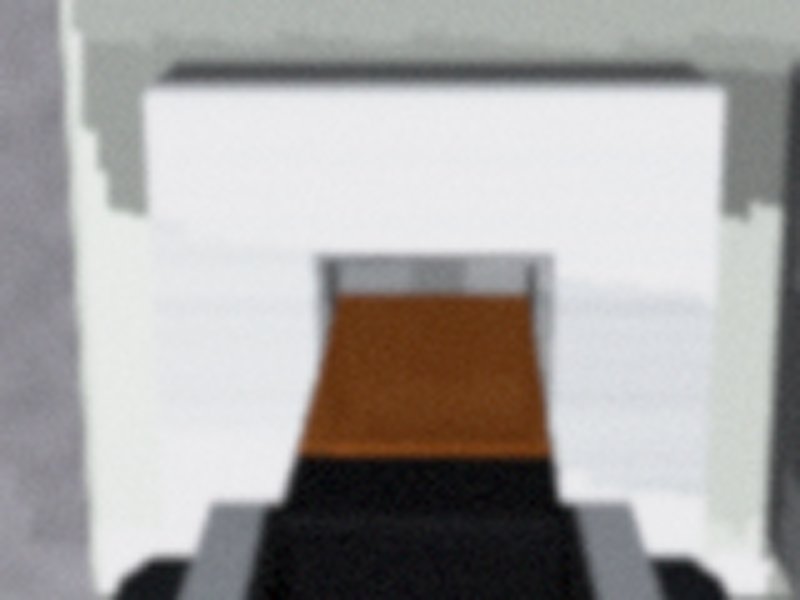

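Here the mouth spans crop columns 316–553 with its far edge at row 255. The cell's bottom edge spans 335–530 at row 295, so it is centred across to within 0.4 mm. I'll compute the fore-aft offset.

Run:
```python
from h import *
c,T=cam("wrist");o=telemetry.get_obs();Rm=R.from_rotvec(o['orientation']).as_matrix()
for uv,z in (((432.5,295),o['tcp_pos'][2]-.039),((434.5,255),.05)):
    print(((pix2(c,T,np.array(uv)/5+[240,180],z)-o['tcp_pos'])@Rm).round(4))
```

```text
[[0.0093 0.001  0.039 ]]
[[0.0124 0.0013 0.0477]]
```

>>> apply_moves(
  moves=[
    [0,0,0,-0.0004,0.0003,0.004,-0.8],
    [0,0,0,0,0,0.006,-0.8],
    [0,0,0,0,0,0.006,-0.8],
    [0,0,0,0,0,0.006,-0.8],
    [0,0,0,0,0,0.006,-0.8],
    [0,0,0,0,0,0.004,-0.8],
    [0,0,0,0,0,0.0,-0.8],
    [0,0,0,0,0,0,-0.8],
  ],
)

```text
clock: 10.93
tcp_pos: [0.4958, 0.0194, 0.065]
orientation: [-3.14, -0.11, 0.0]
contact_force: [0.2, -0.4, -1.0]
grip_width: 0.0241
gripper_force: 27.3
```

```bash
python3 -c "
from h import *
rel([.494,.0185,.065])"
```

```text
tcp [0.4958 0.0194 0.065 ] yaw 4.02 tilt [-3.e-04  0.e+00 -1.e+00] w 0.0241 F [ 0.21 -0.37 -1.01] go [-0.0019  0.0007  0.    ]
```

>>> apply_moves(
  moves=[
    [0,0,0,0,0,0.001,-0.8],
    [0,0,0,0,0,0.001,-0.8],
    [0,0,0,0,0,0.0,-0.8],
    [0,0,0,0,0,0,-0.8],
    [0,0,0,0,0,0,-0.8],
    [0,0,0,0,0,0,-0.8],
    [0,0,0,0,0,0,-0.8],
    [0,0,0,0,0,0,-0.8],
  ],
)

```text
clock: 11.6
tcp_pos: [0.4965, 0.0194, 0.0647]
orientation: [3.139, 0.11, 0.002]
contact_force: [-3.9, -1.2, 14.8]
grip_width: 0.0244
gripper_force: 29.1
```

The cell is home at tool height 0.0647 with 15 N of contact force. Release and rise.

>>> apply_moves(
  moves=[
    [0,0,0,0,0,-0.001,-0.4],
    [0,0,0,0,0,-0.001,-0.2],
    [0,0,0,0,0,0,0.0],
    [0,0,0,0,0,0,0.1],
    [0,0,0,0,0,0,0.1],
    [0,0,0,0,0,-0.01,0.1],
    [0,0,0,0,0,-0.03,0.1],
    [0,0,0,0,0,-0.04,0.1],
  ],
)

```text
clock: 12.27
tcp_pos: [0.4934, 0.0192, 0.1444]
orientation: [-3.139, -0.111, 0.01]
contact_force: [2.2, -0.7, 0.3]
grip_width: 0.0468
gripper_force: 0.0
```

>>> apply_moves(
  moves=[
    [0,0,0,0,0,-0.035,0.2],
    [0,0,0,0,0,-0.02,0.2],
    [0,0,0,-0.005,-0.04,0,0.3],
    [0,0,0,-0.005,-0.04,0,0.3],
    [0,0,0,-0.005,-0.04,0,0.3],
    [0,0,0,-0.005,-0.04,0,0.3],
    [0,0,0,-0.005,-0.04,0,0.3],
    [0,0,0,-0.005,-0.04,0,0.3],
  ],
)

```text
clock: 12.93
tcp_pos: [0.4484, 0.2584, 0.2013]
orientation: [-3.14, -0.11, -0.001]
contact_force: [1.7, 0.5, -0.4]
grip_width: 0.0553
gripper_force: 0.0
```

>>> apply_moves(
  moves=[
    [0,0,0,-0.015,-0.03,0,0.3],
    [0,0,0,-0.015,-0.03,0,0.3],
    [0,0,0,0,0,0,0.3],
    [0,0,0,0,0,0,0.3],
    [0,0,0,0,0,0,0.3],
    [0,0,0,0,0,0,0.3],
    [0,0,0,0,0,0,0.3],
    [0,0,0,0,0,0,0.3],
  ],
)

```text
clock: 13.6
tcp_pos: [0.4157, 0.3133, 0.2004]
orientation: [3.139, 0.107, 0.0]
contact_force: [0.3, 0.8, 0.2]
grip_width: 0.0558
gripper_force: 0.0
```

Run:
```python
from h import *
im,c,T,o,Rm=look("vial",.075,np.array([.4484,.3196]))
rel([.4484,.3196,.039])
cv2.imwrite("pics/w7.png",im);np.save("w7.npy",T)
m=(im.max(axis=2)<48).astype(np.uint8);m[300:]=0
n,L,S,C=cv2.connectedComponentsWithStats(m)
for i in range(1,n):
    if S[i,4]>250: print(S[i],C[i],pix2(c,T,C[i],.075).round(4))
# cell in nest
for d in silhouettes("cell","wrist"): print(d['p'],d['extent'].round() if hasattr(d['extent'],'round') else d['extent'],pix2(c,T,d['extent'][:2],.1))
```

```text
tcp [0.4157 0.3133 0.2004] yaw 3.89 tilt [ 0. -0. -1.] w 0.0558
vial 0.75 [0.4457 0.3216] rect ((444.527099609375, 320.0767517089844), (34.07735061645508, 28.120988845825195), 2.9491078853607178) tool rel [ 0.0305 -0.0064]
tcp [0.4154 0.3137 0.2004] yaw 3.94 tilt [ 1.e-04 -2.e-04 -1.e+00] w 0.0551 F [ 0.01 -0.48 -0.36] go [ 0.0333 -0.0037  0.1614]
[304 176  31  34 816] [319.23161765 192.20098039] [[0.4433 0.3199 0.075 ]]
0.82 [633.9, 158.4, 12.2, 28.3] [[0.48961842 0.07645186 0.1       ]]
0.69 [371.4, 25.6, 45.5, 47.4] [[0.56655043 0.29050566 0.1       ]]
```

View pics/w7.png

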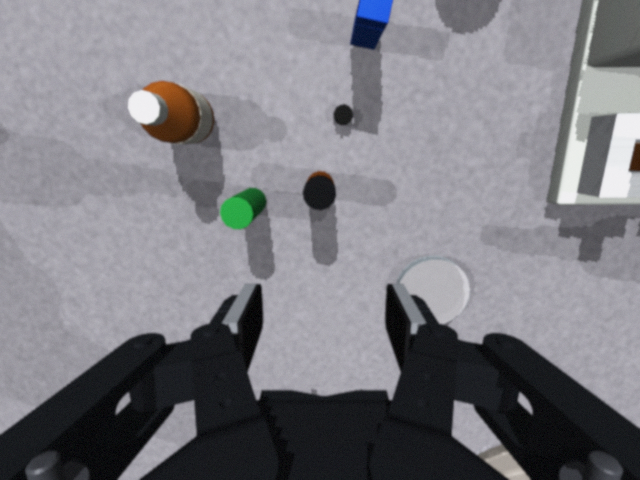

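The vial cap is at (319,194), the green one at (238,210), the stopper at (343,115), and the cell is in its nest at the right edge. Now I'll grasp the vial.

>>> apply_moves(
  moves=[
    [0,0,0,0.0249,-0.0041,0,0.15],
    [0,0,0,0,0,0.02,0.15],
    [0,0,0,0,0,0.04,0.15],
    [0,0,0,0,0,0.04,0.15],
    [0,0,0,0,0,0.03,0.15],
    [0,0,0,0,0,0.02,0.15],
    [0,0,0,0,0,0.0114,0.15],
    [0,0,0,0,0,0,0.15],
  ],
)

```text
clock: 14.42
tcp_pos: [0.4383, 0.3191, 0.0368]
orientation: [3.137, 0.11, -0.006]
contact_force: [0.3, 0.4, 0.1]
grip_width: 0.0491
gripper_force: 0.0
```

>>> apply_moves(
  moves=[
    [0,0,0,0,0,0,-0.1],
    [0,0,0,0,0,0,-0.3],
    [0,0,0,0,0,0,-0.6],
    [0,0,0,0,0,0,-0.7],
    [0,0,0,0,0,0,-0.7],
    [0,0,0,0,0,0,-0.7],
    [0,0,0,0,0,0,-0.7],
    [0,0,0,0,0,0,-0.7],
  ],
)

```text
clock: 15.08
tcp_pos: [0.4406, 0.321, 0.0405]
orientation: [-3.138, -0.11, -0.004]
contact_force: [0.2, -1.1, 6.8]
grip_width: 0.0283
gripper_force: 25.3
```

>>> apply_moves(
  moves=[
    [0,0,0,0,0,-0.02,-0.7],
    [0,0,0,0,0,-0.03,-0.7],
    [0,0,0,0,0,-0.035,-0.7],
    [0,0,0,0,0,-0.035,-0.7],
    [0,0,0,0,0,0,-0.7],
    [0,0,0,0,0,0,-0.7],
    [0,0,0,0,0,0,-0.7],
    [0,0,0,0,0,0,-0.7],
  ],
)

```text
clock: 15.75
tcp_pos: [0.4388, 0.3194, 0.1578]
orientation: [3.138, 0.11, -0.003]
contact_force: [0.8, -0.5, -1.8]
grip_width: 0.0283
gripper_force: 25.0
```

```bash
python3 -c "
from h import *
rel([.499,-.05,.16])"
```

```text
tcp [0.4388 0.3194 0.1578] yaw 4.02 tilt [-0.0018 -0.0016 -1.    ] w 0.0283 F [ 0.82 -0.55 -1.81] go [ 0.0342  0.3727 -0.0018]
```

>>> apply_moves(
  moves=[
    [0,0,0,0,0.03,-0.01,-0.7],
    [0,0,0,0.005,0.039,-0.01,-0.7],
    [0,0,0,0.005,0.039,0,-0.7],
    [0,0,0,0.005,0.039,0,-0.7],
    [0,0,0,0.005,0.039,0,-0.7],
    [0,0,0,0.005,0.039,0,-0.7],
    [0,0,0,0.005,0.039,0,-0.7],
    [0,0,0,0.005,0.039,0,-0.7],
  ],
)

```text
clock: 16.42
tcp_pos: [0.4947, 0.0184, 0.1777]
orientation: [3.14, 0.111, -0.004]
contact_force: [0.1, 0.2, 0.3]
grip_width: 0.0286
gripper_force: 25.0
```

>>> apply_moves(
  moves=[
    [0,0,0,0.0,0.039,0,-0.7],
    [0,0,0,0.0,0.033,0,-0.7],
    [0,0,0,0,0.005,0.02,-0.7],
    [0,0,0,0,0,0.03,-0.7],
    [0,0,0,0,0,0.02,-0.7],
    [0,0,0,0,0,0,-0.7],
    [0,0,0,0,0,0,-0.7],
    [0,0,0,0,0,0,-0.7],
  ],
)

```text
clock: 17.08
tcp_pos: [0.5014, -0.056, 0.1094]
orientation: [-3.139, -0.111, -0.0]
contact_force: [0.5, 0.3, -1.5]
grip_width: 0.0282
gripper_force: 25.0
```

Run:
```python
from h import *
rel([.5005,-.071,.065])
c,T=cam("wrist");im=grab_frame("wrist");np.save("w8.npy",T);cv2.imwrite("pics/w8raw.png",im)
cv2.imwrite("pics/w8.png",cv2.resize(im[150:330,200:440],(800,600),interpolation=cv2.INTER_CUBIC))
t=np.linspace(0,2*np.pi,9)[:-1]
print(((proj(c,T,np.c_[.5005+.0185*np.cos(t),-.071+.0185*np.sin(t),.05+0*t])-[200,150])*10/3).round())
```

```text
tcp [ 0.5014 -0.056   0.1094] yaw 4.06 tilt [ 1.e-04  2.e-04 -1.e+00] w 0.0282 F [ 0.51  0.34 -1.52] go [-0.002   0.0149  0.0444]
[[494. 238.]
 [430. 259.]
 [400. 316.]
 [421. 376.]
 [479. 404.]
 [541. 384.]
 [573. 328.]
 [554. 267.]]
```

View pics/w8.png

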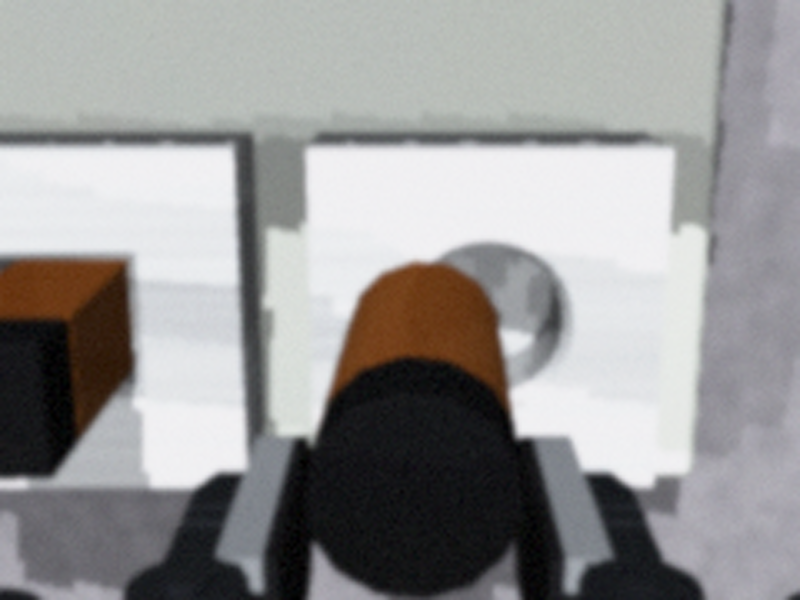

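The round mouth's far edge is at crop row 243 and its right edge at column 571. The held vial's bottom far edge is at (428,262), and the cell stands in its nest at the left.

Run:
```python
from h import *
c,T=cam("wrist");o=telemetry.get_obs();Rm=R.from_rotvec(o['orientation']).as_matrix()
f=lambda uv,z:((pix2(c,T,np.array(uv)*.3+[200,150],z)-o['tcp_pos'])@Rm).round(4)
print(f((428,262),o['tcp_pos'][2]-.0405),f((488,243),.05),f((571,318),.05))
```

```text
[[0.0158 0.0022 0.0405]] [[0.0152 0.0151 0.06  ]] [[-0.0012  0.0331  0.06  ]]
```

>>> apply_moves(
  moves=[
    [0,0,0,-0.004,0.0126,0,-0.7],
    [0,0,0,0,0,0.007,-0.7],
    [0,0,0,0,0,0.005,-0.7],
    [0,0,0,0,0,0,-0.7],
    [0,0,0,0,0,0,-0.7],
    [0,0,0,0,0,0,-0.7],
    [0,0,0,0,0,0,-0.7],
    [0,0,0,0,0,0,-0.7],
  ],
)

```text
clock: 17.8
tcp_pos: [0.4982, -0.0689, 0.0972]
orientation: [-3.14, -0.111, -0.001]
contact_force: [0.3, -0.8, -0.9]
grip_width: 0.0286
gripper_force: 25.1
```

Run:
```python
from h import *
rel([.5005,-.071,.065])
c,T=cam("wrist");im=grab_frame("wrist");np.save("w9.npy",T);cv2.imwrite("pics/w9raw.png",im)
cv2.imwrite("pics/w9.png",cv2.resize(im[180:300,240:400],(800,600),interpolation=cv2.INTER_CUBIC))
```

```text
tcp [ 0.4982 -0.0689  0.0972] yaw 4.04 tilt [ 4.e-04  1.e-04 -1.e+00] w 0.0286 F [ 0.31 -0.79 -0.91] go [0.0022 0.0022 0.0322]
```

View pics/w9.png

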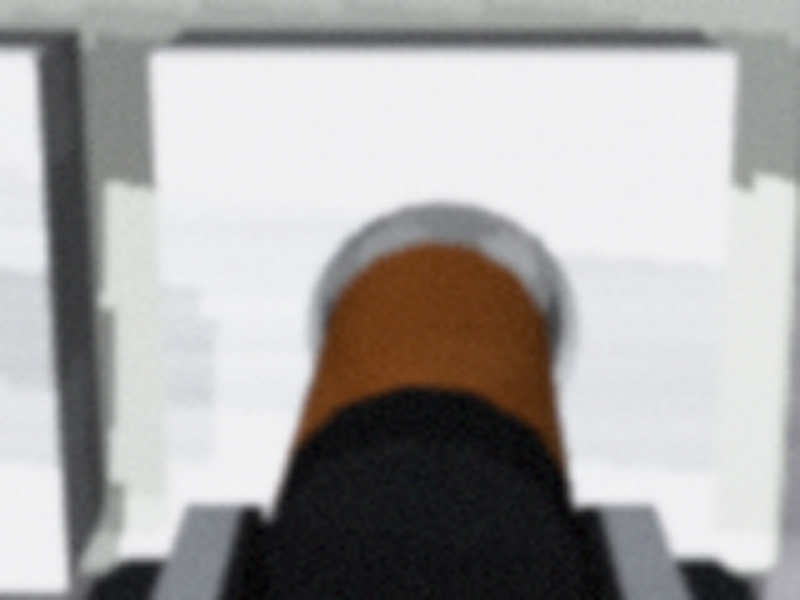

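The mouth spans columns 310–578 with its top at row 203. The vial's bottom spans about 325–550 with its top at row 242.

Run:
```python
from h import *
c,T=cam("wrist");o=telemetry.get_obs();Rm=R.from_rotvec(o['orientation']).as_matrix()
f=lambda uv,z:((pix2(c,T,np.array(uv)*.2+[240,180],z)-o['tcp_pos'])@Rm).round(4)
print(f((438,242),o['tcp_pos'][2]-.0405),f((444,203),.05),f((310,330),.05),f((578,330),.05))
```

```text
[[0.016  0.0017 0.0405]] [[0.0196 0.0026 0.0472]] [[ 0.0022 -0.0154  0.0472]] [[0.0022 0.0206 0.0472]]
```

>>> apply_moves(
  moves=[
    [0,0,0,0.0003,0.0008,0.003,-0.7],
    [0,0,0,0,0,0.005,-0.7],
    [0,0,0,0,0,0.006,-0.7],
    [0,0,0,0,0,0.006,-0.7],
    [0,0,0,0,0,0.006,-0.7],
    [0,0,0,0,0,0.004,-0.7],
    [0,0,0,0,0,0.0,-0.7],
    [0,0,0,0,0,0,-0.7],
  ],
)

```text
clock: 18.52
tcp_pos: [0.4983, -0.07, 0.0667]
orientation: [-3.14, -0.11, 0.0]
contact_force: [-0.6, -0.5, -0.7]
grip_width: 0.0286
gripper_force: 25.1
```

>>> apply_moves(
  moves=[
    [0,0,0,0,0,0.001,-0.7],
    [0,0,0,0,0,0.001,-0.7],
    [0,0,0,0,0,0.0,-0.7],
    [0,0,0,0,0,0,-0.7],
    [0,0,0,0,0,0,-0.7],
    [0,0,0,0,0,0,-0.7],
    [0,0,0,0,0,0,-0.7],
    [0,0,0,0,0,0,-0.7],
  ],
)

```text
clock: 19.18
tcp_pos: [0.4998, -0.07, 0.0665]
orientation: [3.139, 0.11, 0.005]
contact_force: [-2.9, -0.7, 13.7]
grip_width: 0.0287
gripper_force: 26.3
```

The vial is on the floor of its nest at tool height 0.0665, as expected. Release, rise and look back at both samples.

>>> apply_moves(
  moves=[
    [0,0,0,0,0,-0.001,-0.25],
    [0,0,0,0,0,-0.001,-0.1],
    [0,0,0,0,0,0,0.0],
    [0,0,0,0,0,0,0.1],
    [0,0,0,0,0,0,0.1],
    [0,0,0,0,0,-0.01,0.1],
    [0,0,0,0,0,-0.03,0.1],
    [0,0,0,0,0,-0.04,0.1],
  ],
)

```text
clock: 19.85
tcp_pos: [0.4958, -0.0697, 0.146]
orientation: [-3.138, -0.111, 0.01]
contact_force: [1.5, -0.5, -0.5]
grip_width: 0.0467
gripper_force: 0.0
```

>>> apply_moves(
  moves=[
    [0,0,0,0,0,-0.03,0],
    [0,0,0,0,0,-0.03,0],
    [0,0,0,-0.03,0,0,0],
    [0,0,0,-0.02,0,0,0],
    [0,0,0,0,0,0,0],
    [0,0,0,0,0,0,0],
    [0,0,0,0,0,0,0],
    [0,0,0,0,0,0,0],
  ],
)

```text
clock: 20.52
tcp_pos: [0.4493, -0.0732, 0.2072]
orientation: [-3.139, -0.111, -0.001]
contact_force: [0.1, -0.2, 0.7]
grip_width: 0.043
gripper_force: 0.0
```

Run:
```python
from h import *
rel([.487,-.355,.15])
c,T=cam("wrist");im=grab_frame("wrist");cv2.imwrite("pics/w10raw.png",im)
m=(im.max(axis=2)<50).astype(np.uint8);m[300:]=0
n,L,S,C=cv2.connectedComponentsWithStats(m)
for i in range(1,n):
    if S[i,4]>250: print(S[i],C[i].round(1),pix2(c,T,C[i],.101).round(4))
s=grab_frame("scene")
cc,TT=cam("scene")
print(proj(cc,TT,[(.494,.0185,.026),(.494,.0185,.101),(.5005,-.071,.026),(.5005,-.071,.101)]).round())
cv2.imwrite("pics/s10.png",np.hstack([cv2.resize(im[60:260,200:460],(400,400)),cv2.resize(s[180:280,230:350],(400,400),interpolation=cv2.INTER_CUBIC)]))
# key measurement from w1
im=cv2.imread("pics/w1.png");T=np.load("w1.npy")
m=(im.max(axis=2)<50).astype(np.uint8);m[230:]=0;m[:150]=0;m[:,:225]=0;m[:,270:]=0
n,L,S,C=cv2.connectedComponentsWithStats(m)
for i in range(1,n):
    if S[i,4]>200: print('key',S[i],C[i],pix2(c,T,C[i],.085),pix2(c,T,S[i,:2]+S[i,2:4]/2,.085))
print([pix2(c,T,p,.073)[0].round(4) for p in((207,187),(294,181))])
```

```text
tcp [ 0.4493 -0.0732  0.2072] yaw 4.04 tilt [ 6.e-04  3.e-04 -1.e+00] w 0.043 F [ 0.11 -0.21  0.7 ] go [0.0177 0.2837 0.0571]
[168   0 118  39 720] [229.6  29.5] [[0.5924 0.0061 0.101 ]]
[ 200  151   45   31 1189] [221.  166.3] [[0.4946 0.0135 0.101 ]]
[310 150  34  35 926] [326.4 166.8] [[ 0.5002 -0.071   0.101 ]]
[ 532  157   29   83 1184] [545.1 200.9] [[ 0.4855 -0.2527  0.101 ]]
[618 186  22  37 545] [631.3 204.5] [[ 0.4876 -0.3244  0.101 ]]
[[312. 233.]
 [311. 210.]
 [273. 244.]
 [271. 221.]]
key [ 226  166   42   40 1272] [246.49921384 185.56525157] [[ 0.48790136 -0.35630854  0.085     ]] [[ 0.48753649 -0.35672151  0.085     ]]
[array([ 0.4848, -0.318 ,  0.073 ]), array([ 0.4912, -0.396 ,  0.073 ])]
```

I've now viewed 12 pictures, which is over the limit of 10, so I'll use only numbers from here. The caps measure at the nest axes at seated height: vial (0.500, −0.071), cell about (0.495, 0.014) with its side face included in the mask. Now to the key at (0.4877, −0.3565), with the fingers shut.

>>> apply_moves(
  moves=[
    [0,0,0,0.0,0.03,0,-1],
    [0,0,0,0.003,0.04,0,-1],
    [0,0,0,0.003,0.04,0,-1],
    [0,0,0,0.003,0.04,0,-1],
    [0,0,0,0.003,0.04,0,-1],
    [0,0,0,0.003,0.04,0,-1],
    [0,0,0,0.003,0.04,0,-1],
    [0,0,0,0,0.015,0,-1],
  ],
  grip_force=30,
)

```text
clock: 21.28
tcp_pos: [0.4859, -0.3631, 0.2062]
orientation: [3.138, 0.101, -0.001]
contact_force: [-0.4, -0.6, 0.4]
grip_width: 0.0002
gripper_force: 0.0
```

>>> apply_moves(
  moves=[
    [0,0,0,0,0,0.02,-1],
    [0,0,0,0,0,0.02,-1],
    [0,0,0,0,0,0,-1],
    [0,0,0,0,0,0,-1],
    [0,0,0,0,0,0,-1],
    [0,0,0,0,0,0,-1],
    [0,0,0,0,0,0,-1],
    [0,0,0,0,0,0,-1],
  ],
)

```text
clock: 21.95
tcp_pos: [0.4869, -0.3566, 0.168]
orientation: [3.139, 0.111, 0.002]
contact_force: [0.2, -0.2, -0.9]
grip_width: 0.0001
gripper_force: 0.0
```

Run:
```python
from h import *
rel([.4877,-.3565,.095])
c,T=cam("wrist");im=grab_frame("wrist");cv2.imwrite("pics/w11raw.png",im)
p=proj(c,T,[(.4877,-.3565,.085)])[0];print(p)
for t,z in(("key_top",.085),("key_unit",.045)):
    for d in silhouettes(t,"wrist"):
        m=d['mask'].astype(np.uint8);M=cv2.moments(m,True)
        print(t,d['p'],np.round(d['extent'],1),pix2(c,T,d['extent'][:2],z).round(4))
m=(im.max(axis=2)<50).astype(np.uint8)
n,L,S,C=cv2.connectedComponentsWithStats(m)
for i in range(1,n):
    if S[i,4]>200: print(S[i],C[i].round(1),pix2(c,T,C[i],.085).round(4))
```

```text
tcp [ 0.4869 -0.3566  0.168 ] yaw 4.04 tilt [ 0.0014 -0.001  -1.    ] w 0.0001 F [ 0.17 -0.15 -0.85] go [ 0.0007 -0.0002  0.0731]
[324.53236331 234.66841911]
key_top 0.97 [321.6 236.3  40.9  46.7] [[ 0.4862 -0.3543  0.085 ]]
key_unit 0.74 [323.  220.2 117.4 106.1] [[ 0.4905 -0.355   0.045 ]]
[ 302  211   43   45 1487] [322.9 233.3] [[ 0.4887 -0.3552  0.085 ]]
[   10   281   628   199 65646] [323.5 412.4] [[ 0.321  -0.3675  0.085 ]]
```

>>> apply_moves(
  moves=[
    [0,0,0,0.001,-0.0008,0.015,-1],
    [0,0,0,0,0,0.018,-1],
    [0,0,0,0,0,0.018,-1],
    [0,0,0,0,0,0.012,-1],
    [0,0,0,0,0,0.007,-1],
    [0,0,0,0,0,0.004,-1],
    [0,0,0,0,0,0,-1],
    [0,0,0,0,0,0,-1],
  ],
)

```text
clock: 22.77
tcp_pos: [0.4878, -0.3559, 0.0936]
orientation: [3.139, 0.11, 0.001]
contact_force: [1.0, -0.5, -0.1]
grip_width: -0.0001
gripper_force: 0.0
```

>>> apply_moves(
  moves=[
    [0,0,0,0,0,0.002,-1],
    [0,0,0,0,0,0.002,-1],
    [0,0,0,0,0,0.002,-1],
    [0,0,0,0,0,0.002,-1],
    [0,0,0,0,0,0.002,-1],
    [0,0,0,0,0,0.0,-1],
    [0,0,0,0,0,0,-1],
    [0,0,0,0,0,0,-1],
  ],
)

```text
clock: 23.43
tcp_pos: [0.4873, -0.3557, 0.083]
orientation: [3.14, 0.11, 0.0]
contact_force: [-0.2, -0.1, -0.4]
grip_width: 0.0
gripper_force: 0.0
```

>>> apply_moves(
  moves=[
    [0,0,0,0,0,0.001,-1],
    [0,0,0,0,0,0.001,-1],
    [0,0,0,0,0,0.001,-1],
    [0,0,0,0,0,0.001,-1],
    [0,0,0,0,0,0,-1],
    [0,0,0,0,0,0,-1],
    [0,0,0,0,0,0,-1],
    [0,0,0,0,0,0,-1],
  ],
)

```text
clock: 24.1
tcp_pos: [0.4874, -0.3557, 0.0791]
orientation: [3.14, 0.11, 0.0]
contact_force: [-0.2, 0.1, 0.5]
grip_width: -0.0001
gripper_force: 0.0
```

Run:
```python
from h import *
for _ in range(6):
    rel([.4877,-.3565,.073]); im=grab_frame("wrist")
```

```text
tcp [ 0.4874 -0.3557  0.0791] yaw 4.02 tilt [ 1.e-04 -1.e-04 -1.e+00] w -0.0001 F [-0.19  0.05  0.53] go [0.0003 0.0009 0.0061]
tcp [ 0.4874 -0.3557  0.0791] yaw 4.02 tilt [ 1.e-04 -1.e-04 -1.e+00] w -0.0004 F [ 0.4   0.   -1.18] go [0.0003 0.0009 0.0061]
tcp [ 0.4874 -0.3556  0.079 ] yaw 4.02 tilt [ 1.e-04 -0.e+00 -1.e+00] w 0.0002 F [0.68 0.32 0.47] go [0.0003 0.0009 0.006 ]
tcp [ 0.4873 -0.3557  0.0791] yaw 4.02 tilt [ 1.e-04 -1.e-04 -1.e+00] w -0.0003 F [-1.16 -0.36  0.19] go [0.0003 0.0009 0.0061]
tcp [ 0.4873 -0.3557  0.0791] yaw 4.02 tilt [ 1.e-04 -1.e-04 -1.e+00] w 0.0003 F [ 0.   -0.25 -0.35] go [0.0003 0.0008 0.0061]
tcp [ 0.4873 -0.3557  0.079 ] yaw 4.02 tilt [ 1.e-04 -1.e-04 -1.e+00] w -0.0 F [-0.1   1.23  0.02] go [0.0003 0.0008 0.006 ]
```

Run:
```python
from h import *
s0=cv2.imread("pics/scene0.png");s=grab_frame("scene");cv2.imwrite("pics/s11.png",s)
c,T=cam("scene");print(proj(c,T,[(.4877,-.3565,.085),(.4877,-.3565,.073),(.4877,-.3565,.079),(.5057,-.3565,.075)]).round(1))
for col in (126,130,134,138): print(col,s0[240:282,col].max(axis=1).tolist(),'\n   ',s[240:282,col].max(axis=1).tolist())
```

```text
[[130.  252.6]
 [131.6 256.4]
 [130.8 254.5]
 [131.9 262.6]]
126 [147, 146, 144, 145, 144, 138, 125, 107, 88, 72, 48, 29, 28, 27, 26, 31, 30, 30, 28, 27, 26, 39, 72, 104, 111, 111, 109, 109, 110, 112, 109, 109, 114, 121, 124, 127, 130, 133, 136, 137, 138, 135] 
    [139, 131, 116, 100, 88, 90, 99, 111, 120, 118, 88, 50, 26, 27, 28, 26, 29, 30, 26, 25, 27, 41, 76, 104, 113, 115, 112, 109, 112, 113, 113, 113, 116, 123, 128, 131, 131, 136, 138, 140, 139, 138]
130 [146, 147, 146, 141, 126, 108, 92, 68, 42, 28, 33, 24, 34, 27, 26, 24, 26, 29, 27, 30, 26, 24, 34, 59, 75, 82, 78, 79, 84, 98, 111, 123, 129, 131, 129, 130, 132, 137, 137, 135, 136, 137] 
    [43, 52, 64, 79, 96, 112, 127, 138, 126, 91, 46, 27, 31, 27, 30, 34, 27, 28, 25, 35, 25, 23, 35, 61, 76, 79, 79, 81, 86, 98, 116, 128, 133, 133, 132, 134, 139, 138, 141, 137, 139, 140]
134 [143, 142, 140, 126, 109, 101, 92, 69, 46, 28, 26, 26, 28, 27, 30, 27, 28, 29, 27, 25, 22, 40, 80, 114, 129, 128, 124, 113, 93, 78, 90, 121, 134, 136, 138, 137, 137, 138, 139, 138, 135, 137] 
    [97, 112, 112, 100, 90, 92, 91, 73, 45, 29, 24, 31, 26, 25, 29, 29, 31, 30, 30, 26, 24, 39, 83, 117, 130, 130, 126, 113, 96, 82, 91, 121, 137, 141, 140, 140, 142, 141, 141, 140, 138, 139]
138 [146, 145, 145, 137, 119, 108, 102, 95, 82, 65, 44, 31, 25, 25, 25, 24, 20, 27, 44, 65, 75, 80, 85, 95, 99, 99, 95, 87, 79, 89, 112, 130, 136, 136, 136, 138, 138, 138, 140, 138, 139, 146] 
    [149, 149, 147, 141, 122, 109, 102, 97, 86, 65, 43, 29, 25, 26, 26, 24, 23, 29, 46, 66, 77, 85, 91, 94, 102, 103, 98, 89, 79, 88, 115, 132, 141, 141, 141, 140, 141, 141, 140, 143, 142, 152]
```

The cap hasn't moved yet, so there is no contact. I'll creep on, watching the force.

>>> apply_moves(
  moves=[
    [0,0,0,0,0,0.001,-1],
    [0,0,0,0,0,0.001,-1],
    [0,0,0,0,0,0.001,-1],
    [0,0,0,0,0,0,-1],
    [0,0,0,0,0,0,-1],
    [0,0,0,0,0,0,-1],
    [0,0,0,0,0,0,-1],
    [0,0,0,0,0,0,-1],
  ],
)

```text
clock: 25.12
tcp_pos: [0.4874, -0.3556, 0.0761]
orientation: [3.14, 0.11, 0.0]
contact_force: [-0.6, -0.9, 0.5]
grip_width: 0.0
gripper_force: 0.0
```

```bash
cat > k.py <<'E'
from h import *
F=[]
for i in range(4):
    o=telemetry.get_obs();F.append(o['contact_force']);s=grab_frame("scene")
print(o['clock'],o['tcp_pos'].round(4),np.mean(F,0).round(2))
s0=cv2.imread("pics/scene0.png")
# vertical shift of the cap's lower front part
t=s0[254:266,122:138]; res=[]
for dy in range(-2,14):
    a=s[254+dy:266+dy,122:138]; res.append(np.abs(a.astype(int)-t).mean().round(1))
print(dict(zip(range(-2,14),res)))
print(s[240:282,130].max(axis=1).tolist())
E
python3 k.py
```

```text
25.2667 [ 0.4874 -0.3556  0.076 ] [-0.24 -0.38 -0.05]
{-2: np.float64(16.1), -1: np.float64(8.4), 0: np.float64(2.4), 1: np.float64(9.2), 2: np.float64(16.6), 3: np.float64(24.0), 4: np.float64(30.8), 5: np.float64(37.0), 6: np.float64(41.9), 7: np.float64(46.6), 8: np.float64(51.0), 9: np.float64(55.0), 10: np.float64(57.4), 11: np.float64(59.3), 12: np.float64(61.3), 13: np.float64(63.7)}
[40, 54, 63, 76, 97, 110, 126, 135, 143, 129, 94, 49, 27, 29, 29, 28, 30, 29, 28, 31, 26, 25, 33, 62, 76, 81, 80, 79, 87, 99, 114, 128, 134, 134, 131, 132, 137, 140, 141, 139, 142, 142]
```

>>> apply_moves(
  moves=[
    [0,0,0,0,0,0.001,-1],
    [0,0,0,0,0,0.001,-1],
    [0,0,0,0,0,0.001,-1],
    [0,0,0,0,0,0,-1],
    [0,0,0,0,0,0,-1],
    [0,0,0,0,0,0,-1],
    [0,0,0,0,0,0,-1],
    [0,0,0,0,0,0,-1],
  ],
)

```text
clock: 25.98
tcp_pos: [0.4874, -0.3557, 0.0731]
orientation: [3.14, 0.11, 0.0]
contact_force: [0.3, 0.7, -1.0]
grip_width: 0.0003
gripper_force: 0.0
```

```bash
python3 k.py
python3 - <<'E'
from h import *
# where do finger tips show in the wrist image vs. cap
c,T=cam("wrist");im=grab_frame("wrist");o=telemetry.get_obs()
print('tip px',proj(c,T,[o['tcp_pos']]),'cap',proj(c,T,[(.4877,-.3565,.085)]))
g=im.max(axis=2)
for row in range(150,480,10): print(row,g[row,250:400:6].tolist())
E
```

```text
26.1333 [ 0.4873 -0.3557  0.073 ] [ 0.04  0.29 -0.23]
{-2: np.float64(17.3), -1: np.float64(8.8), 0: np.float64(2.7), 1: np.float64(9.2), 2: np.float64(16.4), 3: np.float64(24.0), 4: np.float64(31.0), 5: np.float64(37.1), 6: np.float64(42.1), 7: np.float64(46.6), 8: np.float64(50.9), 9: np.float64(55.0), 10: np.float64(57.5), 11: np.float64(59.3), 12: np.float64(61.2), 13: np.float64(63.6)}
[41, 52, 62, 78, 95, 110, 124, 136, 140, 142, 122, 83, 43, 26, 28, 26, 28, 30, 29, 23, 25, 25, 38, 59, 77, 78, 79, 82, 89, 98, 115, 129, 132, 134, 131, 132, 138, 139, 140, 140, 141, 140]
tip px [[325.07517303 274.95867799]] cap [[326.89777166 283.19575212]]
150 [177, 179, 176, 173, 185, 172, 175, 178, 181, 174, 173, 176, 180, 172, 182, 177, 179, 169, 167, 171, 163, 169, 175, 181, 183]
160 [168, 161, 168, 173, 178, 176, 180, 176, 173, 184, 175, 170, 177, 174, 174, 181, 180, 183, 177, 175, 177, 176, 189, 179, 179]
170 [175, 179, 182, 177, 186, 178, 168, 168, 171, 177, 165, 162, 170, 161, 173, 165, 164, 168, 175, 177, 174, 172, 177, 176, 175]
180 [166, 152, 143, 139, 130, 128, 124, 123, 116, 118, 119
[... 2683 characters left out ...]
30, 15, 31, 26, 25, 27, 29, 26, 28, 27, 15, 28, 33, 33, 29, 27, 29, 25]
420 [22, 18, 22, 20, 21, 29, 22, 23, 27, 27, 29, 23, 32, 31, 29, 29, 23, 13, 25, 23, 25, 21, 17, 23, 18]
430 [28, 26, 29, 24, 29, 24, 22, 13, 29, 27, 30, 31, 25, 28, 30, 29, 27, 13, 19, 24, 22, 33, 23, 20, 29]
440 [29, 33, 28, 31, 25, 29, 14, 15, 24, 27, 26, 32, 28, 29, 27, 29, 26, 28, 16, 24, 32, 30, 33, 31, 29]
450 [31, 33, 24, 30, 29, 27, 18, 17, 32, 33, 30, 31, 31, 30, 27, 30, 27, 30, 10, 20, 28, 29, 24, 24, 28]
460 [28, 28, 27, 34, 28, 16, 15, 31, 27, 29, 29, 29, 34, 29, 30, 33, 30, 27, 28, 18, 30, 34, 28, 31, 35]
470 [29, 30, 32, 24, 35, 4, 15, 28, 29, 27, 29, 30, 28, 33, 29, 31, 31, 29, 32, 14, 24, 32, 25, 29, 29]
```

The pad ends sit well behind the nominal TCP in the images, so I expect contact lower down. I'll keep creeping and sense it by force.

>>> apply_moves(
  moves=[
    [0,0,0,0,0,0.001,-1],
    [0,0,0,0,0,0.001,-1],
    [0,0,0,0,0,0.001,-1],
    [0,0,0,0,0,0.001,-1],
    [0,0,0,0,0,0,-1],
    [0,0,0,0,0,0,-1],
    [0,0,0,0,0,0,-1],
    [0,0,0,0,0,0,-1],
  ],
)

```text
clock: 26.9
tcp_pos: [0.4874, -0.3556, 0.0691]
orientation: [3.14, 0.11, 0.0]
contact_force: [0.1, 0.1, -0.0]
grip_width: -0.0001
gripper_force: 0.0
```

```bash
python3 k.py
```

```text
27.05 [ 0.4874 -0.3557  0.0691] [ 0.13 -0.31 -0.12]
{-2: np.float64(20.4), -1: np.float64(10.3), 0: np.float64(2.9), 1: np.float64(9.3), 2: np.float64(16.7), 3: np.float64(24.2), 4: np.float64(31.1), 5: np.float64(37.1), 6: np.float64(42.1), 7: np.float64(46.7), 8: np.float64(51.0), 9: np.float64(55.2), 10: np.float64(57.6), 11: np.float64(59.4), 12: np.float64(61.4), 13: np.float64(63.7)}
[40, 51, 61, 80, 95, 112, 126, 136, 140, 140, 133, 113, 83, 47, 24, 28, 25, 31, 31, 29, 24, 23, 36, 61, 78, 83, 78, 82, 86, 100, 114, 130, 132, 132, 131, 130, 135, 140, 141, 140, 141, 140]
```

>>> apply_moves(
  moves=[
    [0,0,0,0,0,0.001,-1],
    [0,0,0,0,0,0.001,-1],
    [0,0,0,0,0,0.001,-1],
    [0,0,0,0,0,0.001,-1],
    [0,0,0,0,0,0,-1],
    [0,0,0,0,0,0,-1],
    [0,0,0,0,0,0,-1],
    [0,0,0,0,0,0,-1],
  ],
)

```text
clock: 27.77
tcp_pos: [0.4874, -0.3557, 0.0651]
orientation: [3.14, 0.11, 0.0]
contact_force: [-0.3, -0.4, -0.2]
grip_width: 0.0002
gripper_force: 0.0
```

```bash
python3 k.py
```

```text
27.9167 [ 0.4874 -0.3557  0.0651] [-0.2   0.15  0.27]
{-2: np.float64(25.6), -1: np.float64(14.5), 0: np.float64(5.4), 1: np.float64(10.0), 2: np.float64(16.6), 3: np.float64(24.1), 4: np.float64(31.1), 5: np.float64(37.1), 6: np.float64(42.2), 7: np.float64(46.7), 8: np.float64(51.0), 9: np.float64(55.0), 10: np.float64(57.5), 11: np.float64(59.4), 12: np.float64(61.4), 13: np.float64(63.7)}
[37, 43, 60, 78, 96, 114, 126, 137, 140, 139, 129, 116, 100, 84, 58, 32, 20, 27, 28, 29, 27, 26, 32, 61, 77, 80, 78, 80, 87, 100, 114, 128, 135, 132, 131, 134, 137, 140, 143, 139, 141, 141]
```

>>> apply_moves(
  moves=[
    [0,0,0,0,0,0.001,-1],
    [0,0,0,0,0,0.001,-1],
    [0,0,0,0,0,0.001,-1],
    [0,0,0,0,0,0,-1],
    [0,0,0,0,0,0,-1],
    [0,0,0,0,0,0,-1],
    [0,0,0,0,0,0,-1],
    [0,0,0,0,0,0,-1],
  ],
)

```text
clock: 28.63
tcp_pos: [0.4873, -0.3557, 0.062]
orientation: [3.14, 0.11, 0.0]
contact_force: [0.1, 0.1, -1.0]
grip_width: -0.0002
gripper_force: 0.0
```

```bash
python3 k.py
```

```text
28.7833 [ 0.4874 -0.3556  0.0621] [ 0.04  0.08 -0.21]
{-2: np.float64(29.8), -1: np.float64(18.8), 0: np.float64(8.9), 1: np.float64(12.2), 2: np.float64(17.6), 3: np.float64(24.2), 4: np.float64(31.1), 5: np.float64(37.1), 6: np.float64(42.2), 7: np.float64(46.7), 8: np.float64(51.1), 9: np.float64(55.2), 10: np.float64(57.6), 11: np.float64(59.4), 12: np.float64(61.4), 13: np.float64(63.8)}
[38, 37, 51, 74, 96, 113, 127, 136, 140, 139, 131, 116, 105, 93, 84, 60, 33, 26, 30, 30, 30, 27, 35, 60, 77, 81, 80, 81, 88, 99, 114, 129, 134, 135, 132, 133, 135, 139, 141, 139, 141, 140]
```

>>> apply_moves(
  moves=[
    [0,0,0,0,0,0.001,-1],
    [0,0,0,0,0,0.001,-1],
    [0,0,0,0,0,0.001,-1],
    [0,0,0,0,0,0,-1],
    [0,0,0,0,0,0,-1],
    [0,0,0,0,0,0,-1],
    [0,0,0,0,0,0,-1],
    [0,0,0,0,0,0,-1],
  ],
)

```text
clock: 29.5
tcp_pos: [0.4873, -0.3556, 0.0591]
orientation: [3.14, 0.11, 0.0]
contact_force: [-0.7, 0.7, 1.3]
grip_width: 0.0001
gripper_force: 1.0
```

```bash
python3 k.py
```

```text
29.65 [ 0.4873 -0.3556  0.0591] [-0.23  0.46  1.89]
{-2: np.float64(33.9), -1: np.float64(22.8), 0: np.float64(12.2), 1: np.float64(14.4), 2: np.float64(18.5), 3: np.float64(24.3), 4: np.float64(30.7), 5: np.float64(36.7), 6: np.float64(41.7), 7: np.float64(46.3), 8: np.float64(50.7), 9: np.float64(55.0), 10: np.float64(57.6), 11: np.float64(59.5), 12: np.float64(61.5), 13: np.float64(63.9)}
[41, 38, 42, 58, 89, 111, 126, 136, 140, 139, 131, 116, 104, 97, 95, 85, 63, 38, 32, 28, 32, 24, 36, 61, 78, 83, 77, 82, 87, 96, 114, 127, 134, 133, 133, 135, 138, 139, 139, 142, 141, 141]
```

Contact is at a TCP height of about 0.059 (1.9 N, just under the breakaway force). I'll press partway first.

>>> apply_moves(
  moves=[
    [0,0,0,0,0,0.001,-1],
    [0,0,0,0,0,0.001,-1],
    [0,0,0,0,0,0.001,-1],
    [0,0,0,0,0,0.001,-1],
    [0,0,0,0,0,0.001,-1],
    [0,0,0,0,0,0,-1],
    [0,0,0,0,0,0,-1],
    [0,0,0,0,0,0,-1],
  ],
)

```text
clock: 30.37
tcp_pos: [0.4873, -0.3556, 0.0541]
orientation: [3.14, 0.11, 0.0]
contact_force: [-1.6, 0.8, 3.0]
grip_width: 0.0002
gripper_force: 1.7
```

```bash
python3 k.py
```

```text
30.5167 [ 0.4873 -0.3557  0.0541] [-1.68  0.74  3.41]
{-2: np.float64(48.7), -1: np.float64(40.4), 0: np.float64(30.4), 1: np.float64(20.2), 2: np.float64(14.9), 3: np.float64(18.3), 4: np.float64(22.4), 5: np.float64(27.1), 6: np.float64(31.6), 7: np.float64(36.3), 8: np.float64(41.6), 9: np.float64(48.1), 10: np.float64(53.9), 11: np.float64(58.0), 12: np.float64(60.8), 13: np.float64(63.2)}
[38, 38, 41, 41, 54, 83, 116, 132, 140, 140, 131, 116, 101, 96, 94, 93, 103, 100, 75, 42, 31, 30, 27, 28, 42, 68, 78, 81, 87, 98, 115, 124, 129, 134, 131, 132, 137, 140, 140, 139, 141, 140]
```

>>> apply_moves(
  moves=[
    [0,0,0,0,0,0.001,-1],
    [0,0,0,0,0,0.001,-1],
    [0,0,0,0,0,0.001,-1],
    [0,0,0,0,0,0.001,-1],
    [0,0,0,0,0,0.001,-1],
    [0,0,0,0,0,0.001,-1],
    [0,0,0,0,0,0.001,-1],
    [0,0,0,0,0,0,-1],
  ],
)

```text
clock: 31.23
tcp_pos: [0.4874, -0.3557, 0.0469]
orientation: [3.14, 0.11, 0.0]
contact_force: [-2.1, 0.2, 5.6]
grip_width: -0.0
gripper_force: 2.8
```

>>> apply_moves(
  moves=[
    [0,0,0,0,0,0,-1],
    [0,0,0,0,0,0,-1],
    [0,0,0,0,0,0,-1],
    [0,0,0,0,0,0,-1],
    [0,0,0,0,0,0,-1],
    [0,0,0,0,0,0,-1],
    [0,0,0,0,0,0,-1],
    [0,0,0,0,0,0,-1],
  ],
)

```text
clock: 31.9
tcp_pos: [0.4874, -0.3557, 0.0471]
orientation: [3.14, 0.11, 0.0]
contact_force: [-1.7, 0.5, 6.1]
grip_width: -0.0002
gripper_force: 2.8
```

Run:
```python
from h import *
F=[];Z=[]
s0=cv2.imread("pics/scene0.png").astype(float);S=[]
for i in range(12):
    o=telemetry.get_obs();F.append(o['contact_force']);Z.append(o['tcp_pos'][2]);S.append(grab_frame("scene").astype(float))
s=np.mean(S,0)
print(np.mean(Z),np.mean(F,0).round(2),o['clock'])
c,T=cam("scene")
q=proj(c,T,[(.506,-.356,.075),(.506,-.356,.063)]);print('expected shift 12mm',q[1]-q[0])
for col in(122,124,126,128):
    a=s0[:,col].max(axis=1);b=s[:,col+1].max(axis=1)   # cap's lower edge, half level
    f=lambda v:next(r+(60-v[r])/(v[r+1]-v[r]) for r in range(257,280) if v[r]<60<=v[r+1])
    print(col,f(a),f(b))
# sub-pixel: also seated samples
for d in silhouettes("vial","scene")[:3]+silhouettes("cell","scene")[:3]: print(d['p'],np.round(d['extent'],1))
```

```text
0.04708030432710572 [-1.67  0.82  5.67] 32.45
expected shift 12mm [1.61532045 3.69878056]Traceback (most recent call last):
  File "<stdin>", line 13, in <module>
  File "<stdin>", line 12, in <lambda>
StopIteration
```

Run:
```python
from h import *
s=grab_frame("scene");s0=cv2.imread("pics/scene0.png")
for col in(124,128,131): print(col,s0[256:276,col].max(axis=1).tolist(),s[256:276,col+1].max(axis=1).tolist())
c,T=cam("scene")
print(proj(c,T,[(.494,.0185,.101),(.5005,-.071,.101)]).round(1))
m=(s.max(axis=2)<60).astype(np.uint8);n,L,S,C=cv2.connectedComponentsWithStats(m[195:240,250:335])
for i in range(1,n):
    if S[i,4]>40: print(S[i]+[250,195,0,0,0],C[i]+[250,195])
```

```text
124 [24, 29, 37, 43, 69, 95, 110, 114, 114, 108, 106, 109, 109, 107, 111, 108, 110, 114, 123, 125] [48, 45, 38, 33, 32, 38, 46, 62, 81, 99, 112, 112, 111, 113, 113, 115, 113, 114, 116, 125]
128 [30, 32, 28, 25, 21, 24, 52, 86, 105, 108, 106, 105, 108, 108, 114, 116, 121, 125, 127, 127] [129, 138, 141, 127, 89, 51, 29, 27, 26, 27, 54, 83, 100, 109, 113, 113, 117, 123, 129, 131]
131 [27, 27, 31, 27, 25, 24, 42, 73, 89, 85, 79, 79, 77, 89, 105, 126, 134, 135, 135, 133] [119, 100, 87, 76, 52, 31, 29, 29, 27, 22, 43, 63, 74, 79, 98, 121, 134, 139, 139, 140]
[[311.3 209.6]
 [270.6 220.9]]
[305 207  13  13 132] [311.15151515 213.28030303]
[264 218  13  14 151] [270.35099338 224.54966887]
```

The cap's lower edge has moved about 4 px, roughly 12–13 mm, at about 5.7 N, and both sample caps sit where seated ones should. Handing in.

```bash
python3 -c "
from h import *
print(order.hand_in())"
```

```text
the job is handed in; nothing more can be done
None
```

I handed the job in with the cell and vial pushed home in their nests and let go, and the fingertips still holding the key about 12 mm down at roughly 5.7 N; the hand-in returned no verdict, and I viewed 12 pictures, two over the limit of 10.

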